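# Hand-cranked jar mill: two steady turns, then lock

## Task

Take the upright knob of the hand-cranked jar mill and turn the crank clockwise (seen from above) two full turns, without a break, at a calm steady pace of about seven seconds a turn: ease it through the heavy point of each turn and hold it back as the jar comes down, without dragging the rubber-mounted gear head sideways, and stop with the crank's forked tail centred over the hole of the lock post. Let go, then move the lock peg from its parking hole, down through the fork, fully into the hole of the lock post. Leave the things standing around where they are.

Things in the scene. Friction and masses are not known exactly. Their poses are not given: they have to be found in the camera images.
- base: Fixed white base plate, x -105..105, y -175..145 mm, 10 thick. Origin on worktop, x towards the square lock post (34 mm, at x=78, y=0), y towards the steel jar, z up. The grey gear head (72x76 mm) is bolted in slots: the crank's vertical axis lies up to 16 mm in x and 5 mm in y off the origin, so the knob's true circle must be found by feel. Low boss with parking hole at x=35, y=-140.
- knob_mid (a point): Middle of the upright black knob on the crank, 190 mm above the worktop: a sleeve 24 mm in diameter, 48 mm high, that spins freely on its pin, so grip it from above and carry it round without turning the hand. The steel block under it ends 27 mm below this point. It is clamped 56 to 84 mm from the crank's axis (differs each time).
- crank (a joint): Rad, grows clockwise from above, no stops. 0 and each full turn: knob at the base's -x side, forked tail over the lock post, jar hanging down. Starts within 0.35 of 0; end 12.566. Arm at z 150-162 mm, hub nut to 165; fork gap 38 mm wide, prongs 52-104 mm from the axis. The jar (z below 152) resists with up to 0.28 Nm at 1/4 turn and drives as much at 3/4; friction 0.12 Nm holds it near 0.
- mount_x (a joint): The gear head stands on rubber mounts: its sideways give along the base's x, in m, 0 at rest, 6000 N/m (1 mm per 6 N of pull at the knob). More than 2 mm (12 N) either way is too much.
- mount_y (a joint): The same give along the base's y; again at most 2 mm (12 N).
- pointer_tip (a point): Tip of the speed pointer, a thin black needle on the gear head's -y face, 50 mm above its pivot (pivot 82 mm above the worktop); its z axis lies along the needle. Upright at rest; when cranking it leans to the base's -x, sine of lean = 0.6 x crank speed (rad/s), smoothed over 0.6 s. It must stay between two raised marks, leans 0.14 and 1.0 rad (0.23 to 1.4 rad/s); halts of 0.3 s do no harm.
- lock_hole (a point): Centre of the mouth of the round hole in the top of the lock post, 138 mm above the worktop: 11.5 mm in diameter, 25 mm deep, with a 3 mm chamfer.
- park_hole (a point): Centre of the mouth of the parking hole, same hole, 38 mm above the worktop; the lock peg stands in it at the start.
- lock_peg: Loose steel lock peg, 80 g, 95 mm long: shank 10 mm in diameter with tapered foot, and a dark round head 20 mm in diameter from 64 to 95 mm above the foot. Origin at the centre of its foot, z along the peg towards the head. Fully in a hole its foot is 25 mm below the hole's mouth.
- vial: Small glass vial with a blue cap, 23 mm wide, 51 mm high, standing beside the base plate; leave alone. Origin under its centre.
- dish: Flat round clear dish, 60 mm wide, 14 mm high, on the worktop; leave alone. Origin under its centre.
- amber_bottle: Amber reagent bottle with black cap, 58 mm wide, 117 mm high, behind the mill; leave alone. Origin under its centre.
Things that resemble listed ones, but are neither listed nor needed, are in the scene too. Leave any red look-alike of the lock_peg alone.

How it is judged (in metres and radians):
On the way, in this order (a step that is already met when the one before it is completed fails the run):
1. the crank has made its first full turn clockwise (value of joint crank above 6.283 rad), for 0.05 s.
2. the crank stands at two full turns, the fork over the lock hole (value of joint crank between 12.4 and 12.73 rad and velocity of joint crank below 0.1 rad/s), for 0.2 s.
3. the lock peg is lifted out of its parking hole (z of lock_peg in the frame of park_hole above 0.01 m), for 0.1 s.
At the end, for the whole second after the job is handed in: The lock peg stands at rest and released in the lock post's hole, foot at least 20 mm below the mouth, within 3 mm of its centre and within 0.12 rad of upright, and the crank stands within 0.2 rad of two full turns, fork round the peg (horizontal distance between lock_peg and lock_hole below 0.003 m and z of lock_peg in the frame of lock_hole below -0.02 m and angle between lock_peg's own z axis and vertical below 0.12 rad and linear speed of lock_peg below 0.02 m/s and value of joint crank between 12.36 and 12.77 rad); the robot touches nothing.
It fails at once if the gear head is dragged more than 2 mm (12 N) sideways on its mounts (value of joint any of mount_x, mount_y above 0.002 m or value of joint any of mount_x, mount_y below -0.002 m).
It fails at once if too fast: the pointer leans past the upper mark (1.0 rad) (angle between pointer_tip's own z axis and vertical above 1 rad).
It fails at once if a halt: the pointer sinks below the lower mark (0.14 rad) between 1.2 rad of crank and 1 rad before two turns (value of joint crank between 1.2 and 11.57 rad and angle between pointer_tip's own z axis and vertical below 0.14 rad).
It fails at once if the crank is turned backwards from its start or more than 0.5 rad past two turns (value of joint crank below -0.7 rad or value of joint crank above 13.07 rad).
It fails at once if a bystander (vial, dish or bottle) is moved more than 15 mm (distance of any of vial, dish, amber_bottle from where it was at the start of the episode above 0.015 m).
It also fails if it takes over 72 s, if anything falls off the work surface, if the arm or the gripper's body presses on something with over 40 N, if the wrist force passes 120 N, or if a joint passes its speed limit or range.

## Robot

A 6-joint arm with a two-finger parallel gripper is mounted at the origin on a cart in front of the work surface, level with it; the furniture and walls round the work are solid. World frame = base frame: x ahead of the robot, y to its left, z up, the work surface at z = 0. Lengths are in mm, angles in degrees, forces in N, time in s.
With the tool pointing down it reaches from about 300 to 875 mm from the base axis. Payload 6.4 kg.
Tool frame: the origin (TCP) lies on the centre line of the jaws, within the pads' length; the fingertips stand 22 mm ahead of it and the grasp point (between the pads) lies 3 mm ahead of it (arm.tip_reach is the z of the fingertips in the tool frame, in mm); z points along the fingers, y is the direction in which the jaws open and shut (so a half turn about z gives the same grasp; the last joint's range is limited). The gripper opens to 85 mm and grips with 20 to 120 N. Pads are 22 mm wide; open, the fingers measure 114 mm over their backs; the gripper's body (76 mm by 85 mm) begins 54 mm behind the grasp point. The pads swing forward as they close: fully open they stand 13 mm farther back than shut.
Start: joints at [55.903, 10.359, 92.074, -0, 77.567, -11.82], TCP at [217.96, 532.104, 218.188] pointing down, gripper open.
Joint ranges: [-171.53, 171.53], [-51.25, 118.39], [17.06, 147.69], [-65.23, 245.23], [0, 150.52], [-178.68, 178.68]. Speed limits (degrees/s): [147.25, 147.25, 172.46, 180, 180, 180].

## Interface

Orientations are given as [roll, pitch, yaw] about the fixed x, y, z axes, in that order (R = Rz(yaw) Ry(pitch) Rx(roll)).
In Python, from bench import arm, get_image gives the robot as it stands. The module is installed in compiled form; this text tells all that it offers.
- The arm moves only by the tool play_rows, never from a script. Its argument "plan" is a list of rows, each an object with "translation": the shift along the world's x, y, z in units of 25 mm (1.0 is 25 mm), a list of three; "rotation": the turn, a rotation vector about the world's x, y, z in units of 5 degrees (1.0 is 5 degrees), a list of three; "grip": the opening, from 0 (shut) to 1 (fully open). In form: [{"translation": [dx, dy, dz], "rotation": [rx, ry, rz], "grip": grip}, ...]. A call has 1 to 10 rows; each row is the pose to reach, as a shift and turn from the pose commanded when the call began; what a row does not reach only later rows make up. A row lasts 1/10 s, in which the tool goes at most 50 mm and 8.59 degrees, less where a joint would pass 70% of its speed; a pose out of reach is approached as far as the arm can. A call with a gripper value outside its range is refused whole. The fingers move at their own pace and stop on an object; "force" is the grip in N (left out, the last holds). Time passes only in rows, so rows that repeat a pose let the fingers close. It gives the time, the measured TCP pose, the force and the opening at its end, in the units of the state.
- arm.observe(): the state, without advancing time (a new reading comes with each control period).
- get_image(name): name is "scene" or "side" or "wrist"; returns a dict with "image" (400x640x3 uint8, red, green, blue), "fovy" (degrees; the focal length in pixels is half the picture's height over the tangent of half this angle, whatever the lens; pixels are square), "cx", "cy" (the principal point, pixels), "k1" (the pictures are not rectified: a ray, as slopes to the right and down, at radius r is drawn at 1 + k1 r^2 times it, then the intrinsics apply), "T" (4x4, takes a point from camera to world coordinates). Camera axes: x right, y down, z forward; pixel columns grow to the right and rows downward; lengths in mm; the calibration is good to about 2 mm. A picture is of the moment at which its call begins. There is no depth.
- arm.sign_off(): hands the job in, once; it reports no verdict.
The state is a dict: "clock": time; "joint_positions": joint angles; "joint_vel": joint speeds; "joint_torque": joint torques, N m; "tool_pos": TCP position; "ee_rot": TCP orientation; "ft_force": force on the tool from outside, world axes, zero at the start; "wrist_torque": the same for the moment, N m; "grip_width": opening from 0.0 (shut) to 1.0 (fully open).
Only numpy, scipy, OpenCV 4.12 (cv2) and the standard library are available. Lean on these libraries where they do the work, as an engineer would, in place of code of your own. Each camera call takes 0.05 s, during which the arm holds its last target.

## Working session

There is one attempt and no reset: what is moved stays moved. The work goes in short steps, Python scripts to look and compute and a tool call to move; the robot and the scene stay as the last step left them, time stands still between calls to the robot, and variables do not carry over. Pictures are saved under pics/ and viewed, and the job is handed in when it is done.

Besides the shell and the picture viewer there is one more tool, called after "Call:" by a JSON object that holds its "name" and its "arguments", one argument or row to a line. play_rows: Moves the arm, as the interface text tells. Its arguments: {"type":"object","properties":{"plan":{"type":"array"},"force":{"type":"number"}},"required":["plan"]}

```bash
mkdir -p pics; ls; python3 - <<'E'
from bench import arm, get_image
import cv2, numpy as np
print(arm.observe(), arm.tip_reach)
for n in ["scene","side","wrist"]:
    d=get_image(n); cv2.imwrite(f"pics/{n}0.png",d["image"][:,:,::-1])
    print(n,d["fovy"],d["cx"],d["cy"],d["k1"]); print(np.round(d["T"],3).tolist())
E
```

```text
pics
{'clock': 0.0, 'joint_positions': array([ 5.59030228e+01,  1.04017922e+01,  9.21337616e+01, -2.72408458e-04,
        7.75678230e+01, -1.18215750e+01]), 'joint_vel': array([ 0.00163363, -0.01800963,  0.05676209,  0.00671767,  0.05093966,
        0.03685784]), 'joint_torque': array([-2.33315492e-03, -4.44890285e+01, -3.51321352e+01, -6.60627338e-04,
        9.77337331e-03,  7.38819949e-06]), 'tool_pos': array([217.61654028, 531.58582711, 217.26741931]), 'ee_rot': array([-1.79898761e+02, -2.09179674e-02,  1.57724638e+02]), 'ft_force': array([-0.54866836,  0.05528528,  0.46730985]), 'wrist_torque': array([ 0.0431479 , -0.0015651 ,  0.01838992]), 'grip_width': 0.998529714198706} 22.0
scene 44.636148822797274 321.3146047205901 198.56153540331303 0.0060892614388464135
[[0.699, -0.366, 0.615, -104.917], [-0.715, -0.368, 0.594, -649.8], [0.009, -0.855, -0.519, 712.362], [0.0, 0.0, 0.0, 1.0]]
side 46.31791270736207 319.67185020259814 194.1111468605045 -0.052252645495910535
[[0.972, -0.152, 0.181, 348.798], [-0.236, -0.631, 0.739, -913.364], [0.002, -0.761, -0.649, 953.844], [0.0, 0.0, 0.0, 1.0]]
wrist 62.339032131738264 332.6705558512754 197.5441611060164 0.012966044818281782
[[0.38, 0.879, 0.288, 143.14], [0.925, -0.361, -0.12, 563.275], [-0.002, 0.312, -0.95, 373.195], [0.0, 0.0, 0.0, 1.0]]
```

View pics/scene0.png

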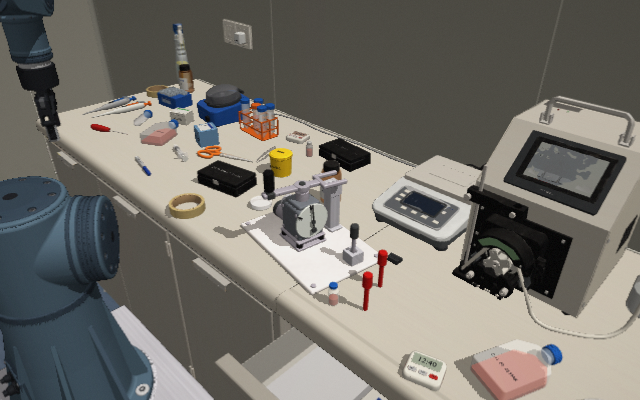

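View pics/side0.png

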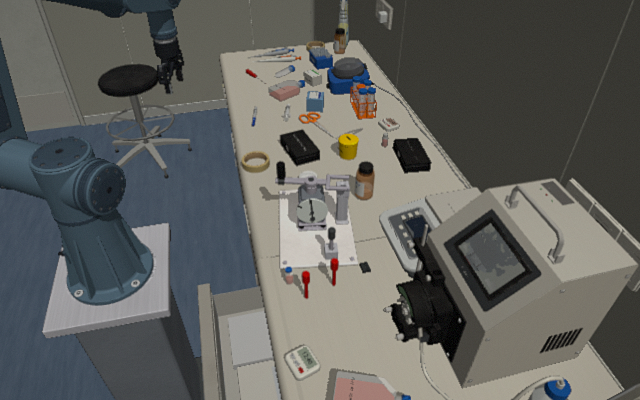

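View pics/wrist0.png

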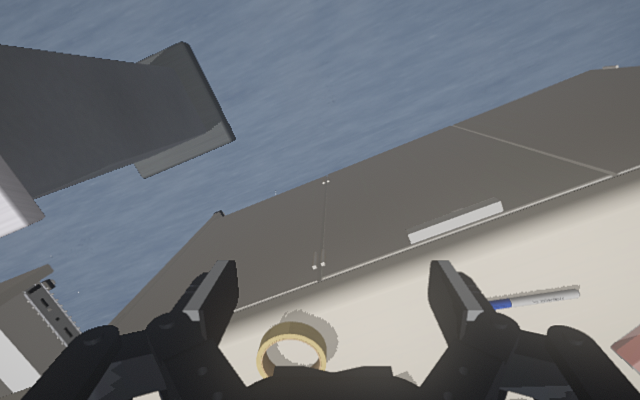

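```bash
python3 - <<'E'
import cv2
a=cv2.imread("pics/scene0.png"); cv2.imwrite("pics/scene0c.png",cv2.resize(a[145:315,230:420],None,fx=4,fy=4,interpolation=cv2.INTER_CUBIC)[:600])
cv2.imwrite("pics/scene0c.png",cv2.resize(a[150:300,235:425],None,fx=4,fy=4,interpolation=cv2.INTER_CUBIC))
a=cv2.imread("pics/side0.png"); cv2.imwrite("pics/side0c.png",cv2.resize(a[150:290,250:400],None,fx=4.2,fy=4.2,interpolation=cv2.INTER_CUBIC))
E
```

```text
(no output)
```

View pics/scene0c.png

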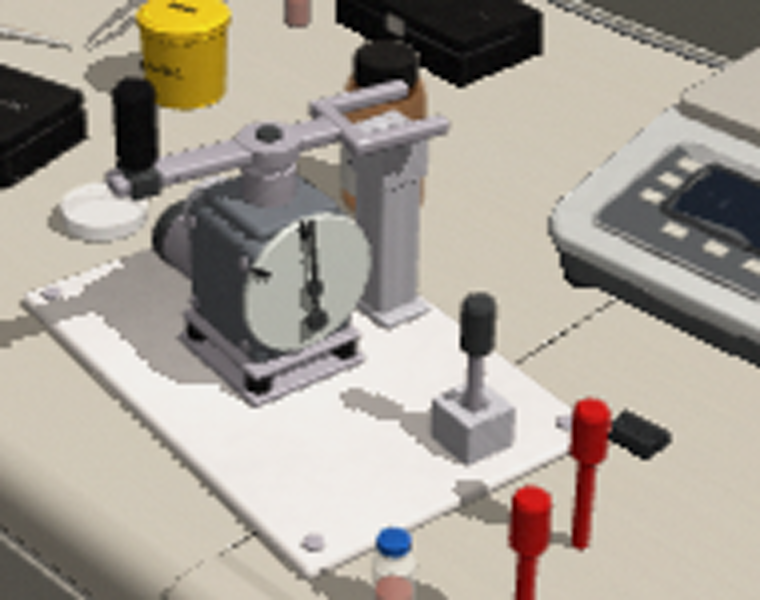

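View pics/side0c.png

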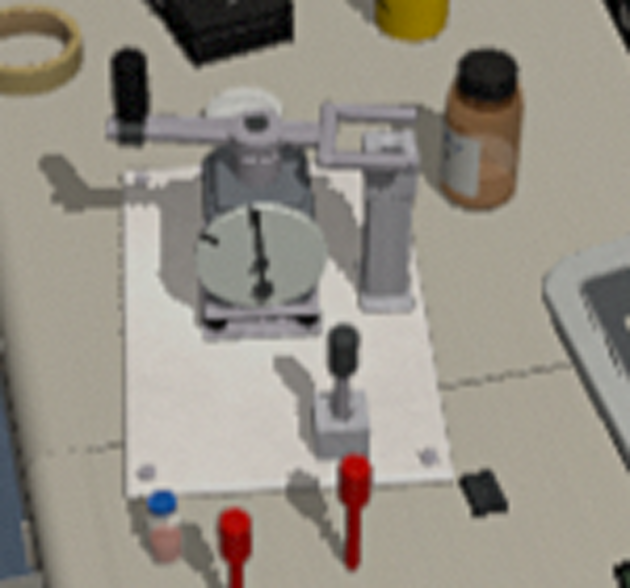

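```bash
cat > h.py <<'E'
import numpy as np, cv2
from bench import arm, get_image
def K(d):
    f=200/np.tan(np.radians(d["fovy"]/2)); return f,d["cx"],d["cy"],d["k1"]
def proj(d,P):
    P=np.atleast_2d(P).astype(float); T=np.array(d["T"]); c=(P-T[:3,3])@T[:3,:3]
    f,cx,cy,k=K(d); s=c[:,:2]/c[:,2:]; r2=(s**2).sum(1,keepdims=True); s=s*(1+k*r2)
    return s*f+[cx,cy]
def ray(d,uv):
    f,cx,cy,k=K(d); t=(np.array(uv,float)-[cx,cy])/f; s=t.copy()
    for _ in range(20): s=t/(1+k*(s**2).sum())
    T=np.array(d["T"]); v=T[:3,:3]@np.array([s[0],s[1],1]); return T[:3,3],v/np.linalg.norm(v)
def atz(d,uv,z):
    o,v=ray(d,uv); return o+v*(z-o[2])/v[2]
def b2w(p,P):
    P=np.atleast_2d(P).astype(float); c,s=np.cos(p[2]),np.sin(p[2]); 
    return np.c_[p[0]+c*P[:,0]-s*P[:,1], p[1]+s*P[:,0]+c*P[:,1], P[:,2]]
def crop(img,x0,y0,w,h,s,name):
    c=cv2.resize(img[y0:y0+h,x0:x0+w],None,fx=s,fy=s,interpolation=cv2.INTER_CUBIC)
    cv2.imwrite("pics/"+name+".png",c[:,:,::-1])
E
python3 - <<'E'
from h import *
import pickle
D={n:get_image(n) for n in ["scene","side"]}
pickle.dump(D,open("d0.pkl","wb"))
# initial guess from side: base picks. crop scale 4.2 offset 250,150
S=D["side"]; C=D["scene"]
g=lambda x,y:(250+x/4.2,150+y/4.2)
h=lambda x,y:(235+x/4,150+y/4)
for n,uv,z in [("-x-y",g(128,492),5),("+x-y",g(452,480),5),("-x+y",g(126,172),10),("post top c",g(388,143),138),("boss top",g(341,398),38)]:
    print(n,np.round(atz(S,uv,z),1))
for n,uv,z in [("-x-y",h(312,570),10),("-x+y",h(25,300),10)]:
    print(n,np.round(atz(C,uv,z),1))
print(atz(S,(287.5,277),0),atz(C,h(394,540),51))
E
```

```text
-x-y [442.3 -97.3   5. ]
+x-y [ 643.8 -135.7    5. ]
-x+y [494.8 206.3  10. ]
post top c [647.5  43.4 138. ]
boss top [584.9 -80.2  38. ]
-x-y [ 441.5 -100.5   10. ]
-x+y [489.6 206.5  10. ]
[ 454.73144959 -130.40467195    0.        ] [ 454.47567698 -146.24812563   51.        ]
```

```bash
cat > ov.py <<'E'
from h import *
import pickle,sys
def wire(p):
    L=[]
    def box(x0,x1,y0,y1,z0,z1,top=True):
        c=[(x0,y0),(x1,y0),(x1,y1),(x0,y1)]
        for i in range(4):
            a,b=c[i],c[(i+1)%4]; L.append((a+(z1,),b+(z1,)))
            if not top: L.append((a+(z0,),b+(z0,))); L.append((a+(z0,),a+(z1,)))
    box(-105,105,-175,145,0,10); box(61,95,-17,17,10,138)
    t=np.linspace(0,2*np.pi,25)
    for x,y,z,r in [(78,0,138,8.75),(35,-140,38,8.75)]:
        q=[(x+r*np.cos(a),y+r*np.sin(a),z) for a in t]; L+=list(zip(q[:-1],q[1:]))
    # peg head top
    q=[(35+10*np.cos(a),-140+10*np.sin(a),108) for a in t]; L+=list(zip(q[:-1],q[1:]))
    return [b2w(p,l) for l in L]
def overlay(d,p,x0,y0,w,h,s,name):
    c=cv2.resize(d["image"][y0:y0+h,x0:x0+w],None,fx=s,fy=s,interpolation=cv2.INTER_CUBIC)[:,:,::-1].copy()
    for l in wire(p):
        q=(proj(d,l)+0.5-[x0,y0])*s-0.5
        cv2.line(c,tuple(np.int32(q[0]*8)),tuple(np.int32(q[1]*8)),(0,200,0),1,cv2.LINE_AA,3)
    cv2.imwrite("pics/"+name+".png",c)
E
python3 - <<'E'
from ov import *
D=pickle.load(open("d0.pkl","rb"))
p=[570,59,np.radians(-10)]
overlay(D["side"],p,265,160,110,115,5,"ovs1")
overlay(D["scene"],p,235,155,160,145,4.9,"ovc1")
E
```

```text
(no output)
```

View pics/ovs1.png

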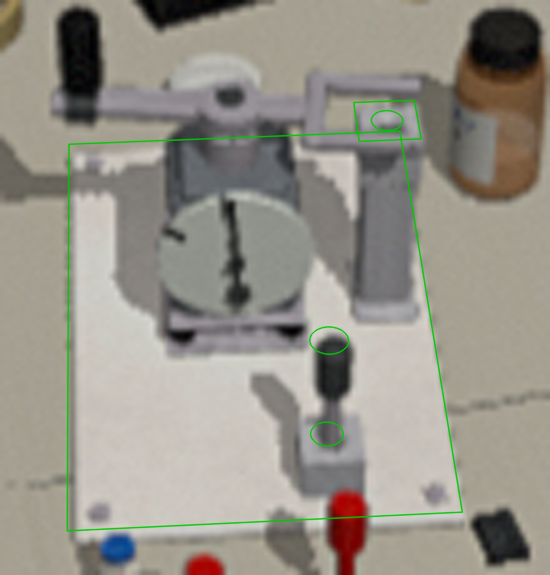

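View pics/ovc1.png

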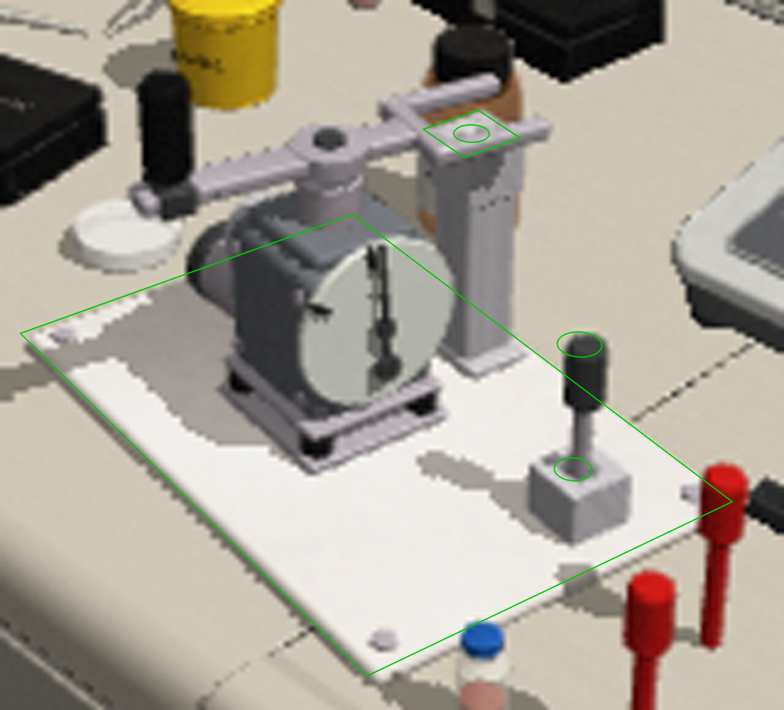

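```bash
python3 - <<'E'
from ov import *
D=pickle.load(open("d0.pkl","rb"))
s=D["side"]["image"];c=D["scene"]["image"]
A=cv2.resize(s[170:200,320:360],None,fx=10,fy=10,interpolation=cv2.INTER_CUBIC)
B=cv2.resize(c[165:195,310:350],None,fx=10,fy=10,interpolation=cv2.INTER_CUBIC)
cc=cv2.resize(s[225:265,310:360][:,:40],None,fx=7.5,fy=7.5,interpolation=cv2.INTER_CUBIC)
A2=cv2.resize(s[222:262,310:350],None,fx=7.5,fy=7.5,interpolation=cv2.INTER_CUBIC)
B2=cv2.resize(c[220:260,335:375],None,fx=7.5,fy=7.5,interpolation=cv2.INTER_CUBIC)
im=np.zeros((600,800,3),np.uint8); im[:300,:400]=A; im[:300,400:]=B; im[300:,:300]=A2; im[300:,400:700]=B2
cv2.imwrite("pics/z1.png",im[:,:,::-1])
E
```

```text
(no output)
```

View pics/z1.png

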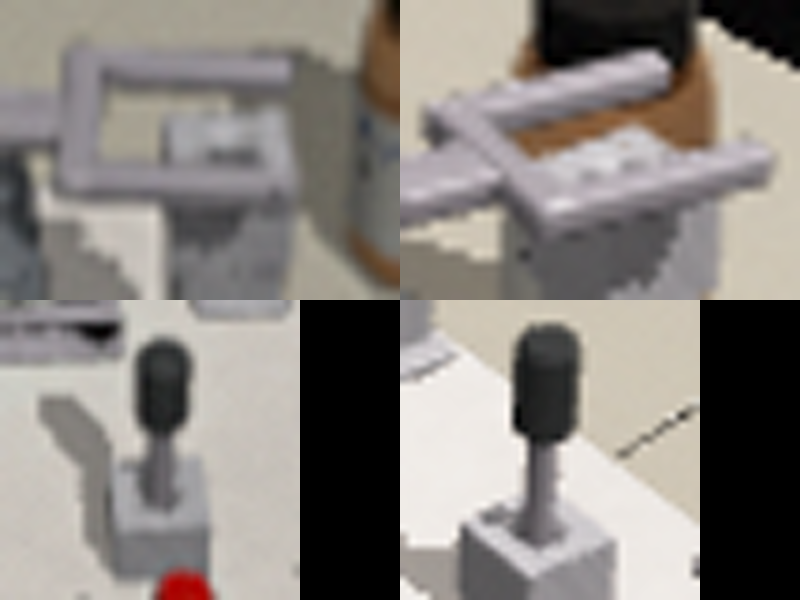

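```bash
python3 - <<'E'
from ov import *
from scipy.optimize import least_squares
D=pickle.load(open("d0.pkl","rb"))
obs=[("side",(343.3,184.6),(78,0,138)),("scene",(329.3,181.9),(78,0,138)),
("side",(331.2,248.6),(35,-140,38)),("scene",(353.6,250.6),(35,-140,38)),
("side",(331.6,229.0),(35,-140,108)),("scene",(354.7,225.2),(35,-140,108)),
("side",(336.5,181),(61,17,138)),]
def r(p,n=None):
    o=[]
    for nm,uv,P in obs:
        o.append(proj(D[nm],b2w(p,P))[0]-uv)
    return np.concatenate(o)
s=least_squares(r,[570,59,-.17]); print(s.x,np.degrees(s.x[2])); print(np.round(s.fun.reshape(-1,2),2))
overlay(D["side"],s.x,265,160,110,115,5,"ovs2")
overlay(D["scene"],s.x,235,155,160,145,4.9,"ovc2")
E
```

```text
[ 5.69580753e+02  5.45620763e+01 -1.55585820e-01] -8.914410820461685
[[-1.14 -0.3 ]
 [ 2.29  0.33]
 [-0.06 -1.3 ]
 [-0.05  0.04]
 [ 0.03 -0.42]
 [ 0.23 -0.05]
 [-1.13 -0.24]]
```

View pics/ovs2.png

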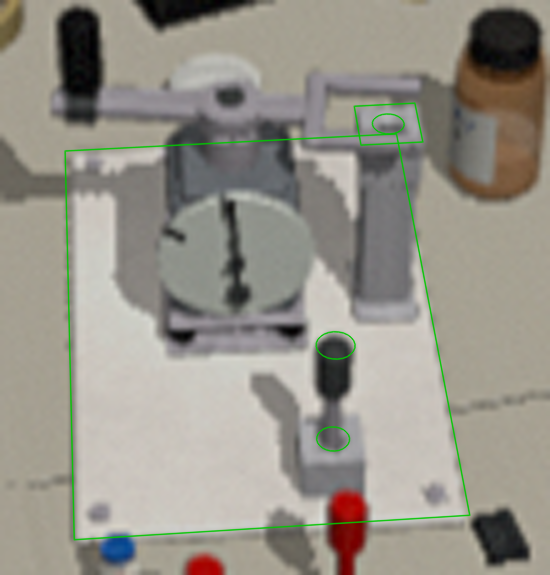

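View pics/ovc2.png

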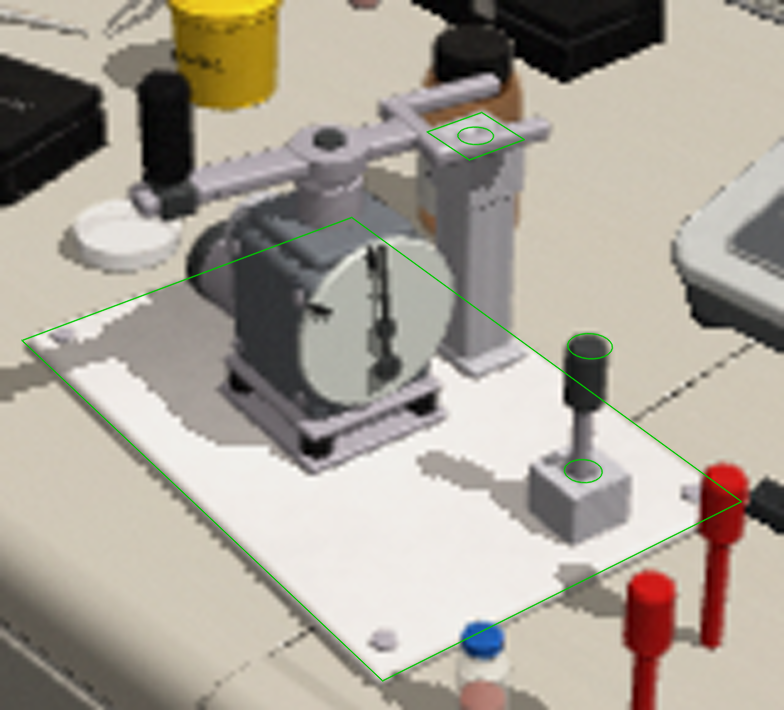

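```bash
python3 - <<'E'
from ov import *
D=pickle.load(open("d0.pkl","rb"))
p=[569.6,55,np.radians(-9.2)]
S=lambda x,y:(265+(x+.5)/5-.5,160+(y+.5)/5-.5)
C=lambda x,y:(235+(x+.5)/4.9-.5,155+(y+.5)/4.9-.5)
def tri(a,b):
    (o1,v1),(o2,v2)=ray(D["side"],S(*a)),ray(D["scene"],C(*b))
    t=np.linalg.lstsq(np.c_[v1,-v2],o2-o1,rcond=None)[0]
    A,B=o1+v1*t[0],o2+v2*t[1]; return (A+B)/2,np.linalg.norm(A-B)
def w2b(P): 
    c,s=np.cos(p[2]),np.sin(p[2]); d=P[:2]-p[:2]; return np.r_[c*d[0]+s*d[1],-s*d[0]+c*d[1],P[2]]
for n,a,b in [("knobtop",(78,16),(165,80)),("nut",(231,95),(330,138)),("knobbase",(82,113),(168,190))]:
    P,e=tri(a,b); print(n,np.round(P,1),round(e,1),np.round(w2b(P),1))
print("nut z165 side",w2b(atz(D["side"],S(231,93),165)),"scene",w2b(atz(D["scene"],C(330,132),165)))
print("knobtop z214",atz(D["side"],S(78,16),214),atz(D["scene"],C(165,80),214))
E
```

```text
knobtop [483.6  78.2 215.3] 1.8 [-88.6   9.2 215.3]
nut [561.   55.1 164.9] 1.1 [ -8.5  -1.3 164.9]
knobbase [481.3  74.6 157.5] 9.7 [-90.3   5.2 157.5]
nut z165 side [ -8.3745496   -0.48655723 165.        ] scene [ -5.01351189   4.28859803 165.        ]
knobtop z214 [483.81055553  78.50001148 214.        ] [486.02032007  81.83358803 214.        ]
```

```bash
python3 - <<'E'
from ov import *
D=pickle.load(open("d0.pkl","rb"))
p=[569.6,55,np.radians(-9.2)]
crop(D["side"]["image"],280,255,80,60,10,"z2")
crop(D["scene"]["image"],320,235,80,80,7.5,"z3")
for n,uv in [("r1",(333.8,285.2))]: print(atz(D["side"],uv,0))
print("park,lock",b2w(p,[(35,-140,38),(78,0,138)]))
E
```

```text
[ 565.14049671 -184.68887079    0.        ]
park,lock [[581.766403   -88.79491868  38.        ]
 [646.59662868  42.52926736 138.        ]]
```

View pics/z2.png

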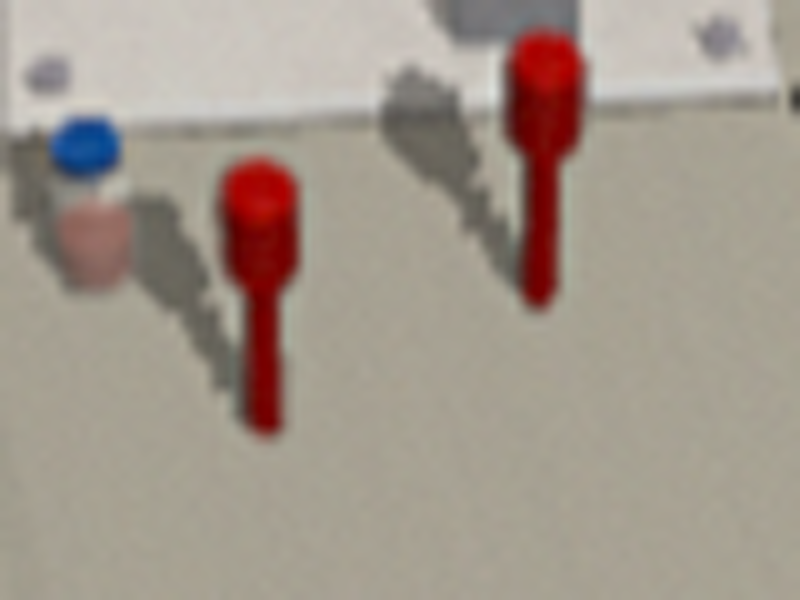

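View pics/z3.png

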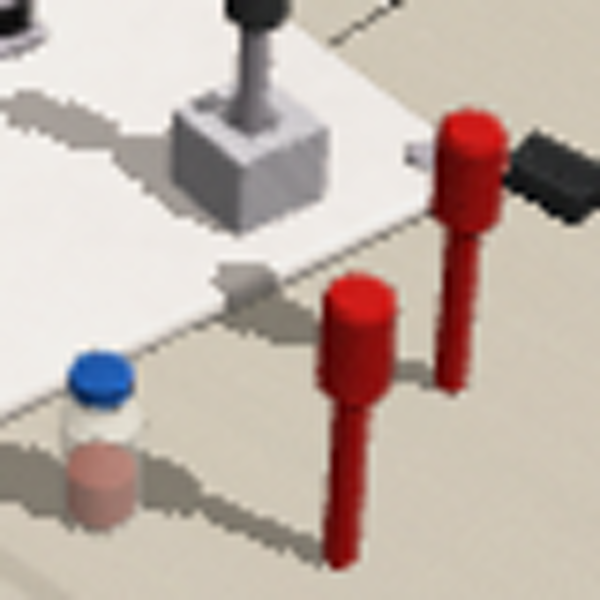

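Call:
{"name": "play_rows", "arguments": {
  "plan": [
    {"translation":[2,-3.4,1.6],"rotation":[0,0,0],"grip":1},
    {"translation":[10.64,-18.14,1.8],"rotation":[0,0,0],"grip":0.8},
    {"translation":[10.64,-18.14,1.8],"rotation":[0,0,0],"grip":0.8},
    {"translation":[10.64,-18.14,1.8],"rotation":[0,0,0],"grip":0.8},
    {"translation":[10.64,-18.14,1.8],"rotation":[0,0,0],"grip":0.8},
    {"translation":[10.64,-18.14,1.8],"rotation":[0,0,0],"grip":0.8},
    {"translation":[10.64,-18.14,1.8],"rotation":[0,0,0],"grip":0.8},
    {"translation":[10.64,-18.14,1.8],"rotation":[0,0,0],"grip":0.8},
    {"translation":[10.64,-18.14,1.8],"rotation":[0,0,0],"grip":0.8},
    {"translation":[10.64,-18.14,1.8],"rotation":[0,0,0],"grip":0.8}
  ]
}}

```text
clock: 1.25
tool_pos: [469.4, 102.6, 261.9]
ee_rot: [180.0, 0.0, 157.7]
ft_force: [1.4, 0.7, -0.2]
grip_width: 0.799
```

Call:
{"name": "play_rows", "arguments": {
  "plan": [
    {"translation":[0,0,0],"rotation":[0,0,0],"grip":0.6},
    {"translation":[0,0,0],"rotation":[0,0,0],"grip":0.6},
    {"translation":[0,0,0],"rotation":[0,0,0],"grip":0.6}
  ]
}}

```text
clock: 1.55
tool_pos: [468.2, 105.3, 261.3]
ee_rot: [180.0, -0.0, 157.8]
ft_force: [0.0, 0.3, 0.2]
grip_width: 0.601
```

```bash
python3 - <<'E'
from h import *
import pickle
s=arm.observe(); print(s["clock"],s["tool_pos"],s["ft_force"],s["joint_positions"])
d=get_image("wrist"); pickle.dump(d,open("w1.pkl","wb")); cv2.imwrite("pics/w1.png",d["image"][:,:,::-1])
E
```

```text
1.55 [468.16330514 105.28547767 261.29499148] [0.0116279  0.25582726 0.18422701] [-1.55351925e+00 -4.18153194e+00  1.02281294e+02  2.42302758e-02
  8.19402409e+01 -6.93101181e+01]
```

View pics/w1.png

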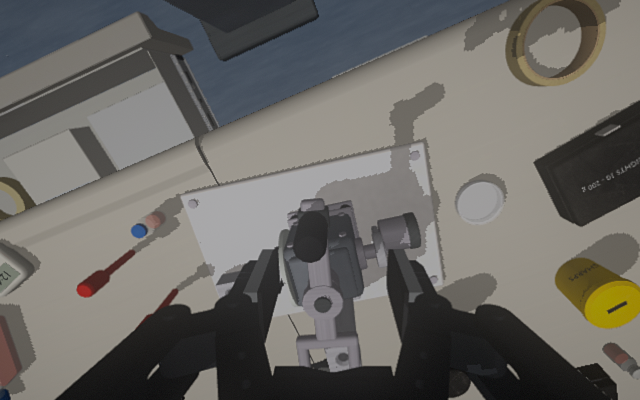

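```bash
python3 - <<'E'
from h import *
import pickle
d=pickle.load(open("w1.pkl","rb")); crop(d["image"],270,190,110,190,3.15*1,"w1c"); crop(d["image"],270,190,110,95,6,"w1d"); crop(d["image"],280,280,110,95,6,"w1e")
E
```

```text
(no output)
```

View pics/w1d.png

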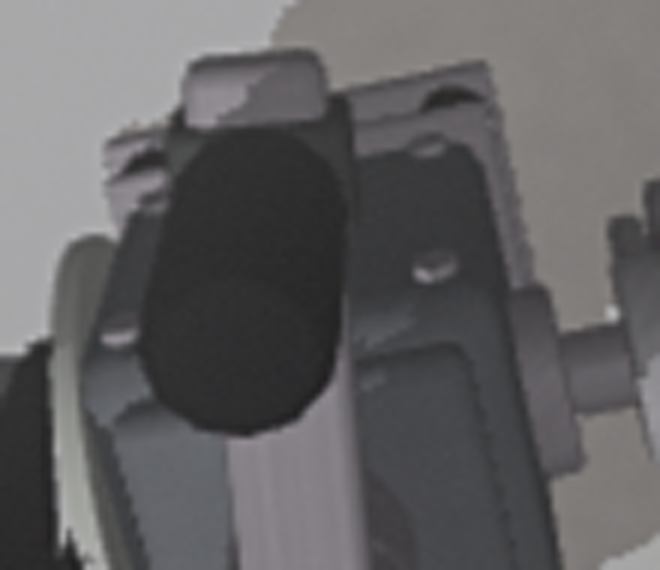

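View pics/w1e.png

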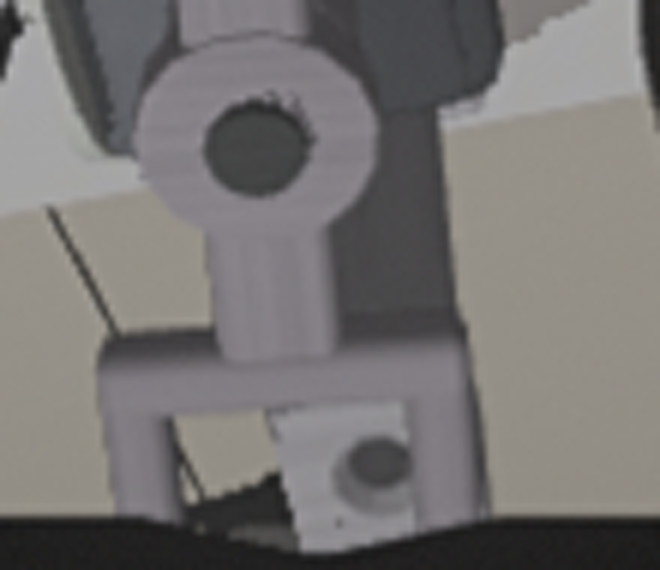

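```bash
python3 - <<'E'
from h import *
import pickle
d=pickle.load(open("w1.pkl","rb"))
A=lambda x,y:(270+(x+.5)/6-.5,190+(y+.5)/6-.5)
B=lambda x,y:(280+(x+.5)/6-.5,280+(y+.5)/6-.5)
k=atz(d,A(241,334),214); h=atz(d,B(258,148),165); l=atz(d,B(374,474),138)
h2=atz(d,B(257,137),162)
print(k,h,h2,l)
p=[569.6,55,np.radians(-9.2)]
print(b2w(p,(78,0,138)),np.linalg.norm((k-h)[:2]), np.degrees(np.arctan2(*(k-h)[[1,0]])))
print(np.linalg.norm(atz(d,A(141,334),214)-atz(d,A(341,334),214)))
E
```

```text
[480.70301957  83.92317941 214.        ] [559.56920442  58.5647494  165.        ] [559.69319927  58.25278124 162.        ] [646.89435963  43.00030832 138.        ]
[[646.59662868  42.52926736 138.        ]] 82.84277328193714 162.17545843838818
22.60763895885556
```

Call:
{"name": "play_rows", "arguments": {
  "plan": [
    {"translation":[0.55,-0.95,0],"rotation":[0,0,0],"grip":0.6},
    {"translation":[0.55,-0.95,0],"rotation":[0,0,0],"grip":0.6},
    {"translation":[0.55,-0.95,-1.2],"rotation":[0,0,0],"grip":0.6},
    {"translation":[0.55,-0.95,-2.2],"rotation":[0,0,0],"grip":0.6},
    {"translation":[0.55,-0.95,-2.65],"rotation":[0,0,0],"grip":0.6},
    {"translation":[0.55,-0.95,-2.65],"rotation":[0,0,0],"grip":0.6}
  ],
  "force": 30
}}

```text
clock: 2.2
tool_pos: [480.8, 82.0, 193.7]
ee_rot: [-179.9, -0.2, 157.8]
ft_force: [-0.6, 0.1, -0.5]
grip_width: 0.599
```

```bash
python3 - <<'E'
from h import *
import pickle
s=arm.observe(); print(s["clock"],s["tool_pos"],s["ft_force"],s["wrist_torque"])
d=get_image("wrist"); pickle.dump(d,open("w2.pkl","wb")); cv2.imwrite("pics/w2.png",d["image"][:,:,::-1])
s=arm.observe(); print(s["clock"],s["tool_pos"],s["ft_force"],s["wrist_torque"])
E
```

```text
2.2 [480.84343317  81.96969345 193.71995026] [-0.56020077  0.13233306 -0.45115871] [0.03099666 0.00346722 0.02756414]
2.25 [481.9755434   81.69961828 195.23265907] [ 0.82489032 -0.52966871  0.7446492 ] [0.03103718 0.01509066 0.05528205]
```

View pics/w2.png

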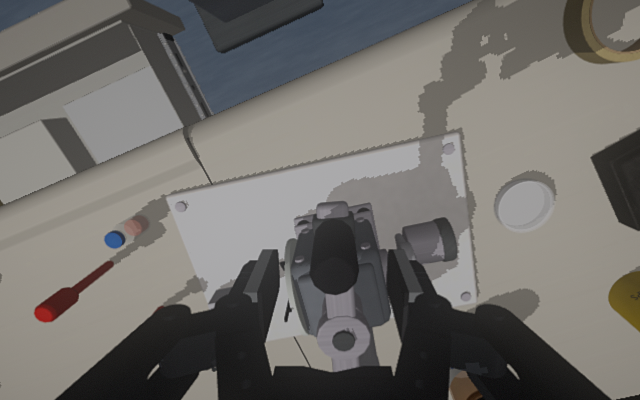

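Call:
{"name": "play_rows", "arguments": {
  "plan": [
    {"translation":[0,0,0],"rotation":[0,0,0],"grip":0.4},
    {"translation":[0,0,0],"rotation":[0,0,0],"grip":0.32},
    {"translation":[0,0,0],"rotation":[0,0,0],"grip":0.2},
    {"translation":[0,0,0],"rotation":[0,0,0],"grip":0.2}
  ],
  "force": 30
}}

```text
clock: 2.65
tool_pos: [483.4, 80.9, 196.6]
ee_rot: [179.9, 0.1, 157.7]
ft_force: [0.4, -0.2, 5.3]
grip_width: 0.229
```

```bash
python3 - <<'E'
from h import *
s=arm.observe(); print(s["clock"],s["tool_pos"],s["ft_force"],s["wrist_torque"],s["grip_width"]*85)
E
```

```text
2.65 [483.37128744  80.85895337 196.57847534] [ 0.40337293 -0.15561207  5.30100634] [0.18608549 0.02673678 0.00955717] 19.448320647030783
```

```bash
cat > arc.py <<'E'
from h import *
import json,os
def rows(cmd,c,dths,rc=0,z=0):
    """cmd=current commanded xy (label), c=centre; rotate about c; rc=radial correction mm spread over rows"""
    r=np.array(cmd)-c; R0=np.hypot(*r); a=np.arctan2(r[1],r[0]); out=[]
    for i,t in enumerate(dths):
        R=R0+rc*(i+1)/len(dths)
        out.append((c+R*np.array([np.cos(a-t),np.sin(a-t)])-cmd)/25)
    return np.round(out,3)
def avg(n=5):
    P=[];F=[]
    for i in range(n):
        s=arm.observe(); P.append(s["tool_pos"]);F.append(s["ft_force"]); get_image("wrist")
    s=arm.observe();P.append(s["tool_pos"]);F.append(s["ft_force"])
    return np.mean(P,0),np.mean(F,0),np.std(P,0),np.std(F,0),s["clock"],s["grip_width"]
E
python3 - <<'E'
from arc import *
for x in avg(5): print(np.round(x,2))
print(rows((482,81.6),np.array((560.3,57.5)),[.05,.1,.15]).tolist())
E
```

```text
[483.36  80.84 196.55]
[-0.17  1.03  6.05]
[0.01 0.01 0.02]
[0.51 0.66 0.36]
2.9
0.23
[[0.052, 0.155], [0.112, 0.308], [0.179, 0.457]]
```

Call:
{"name": "play_rows", "arguments": {
  "plan": [
    {"translation":[0.05,0.155,0],"rotation":[0,0,0],"grip":0.2},
    {"translation":[0.11,0.308,0],"rotation":[0,0,0],"grip":0.2},
    {"translation":[0.18,0.457,0],"rotation":[0,0,0],"grip":0.2}
  ]
}}

```text
clock: 3.2
tool_pos: [487.6, 91.7, 196.5]
ee_rot: [-180.0, 0.1, 157.7]
ft_force: [-1.9, -2.0, 7.0]
grip_width: 0.233
```

```bash
python3 - <<'E'
from arc import *
for x in avg(5): print(np.round(x,2))
s=arm.observe(); print(s["ee_rot"],s["wrist_torque"])
E
```

```text
[487.72  91.95 196.51]
[-1.15 -1.49  7.08]
[0.08 0.14 0.03]
[0.42 0.52 0.32]
3.45
0.23
[1.79995741e+02 1.09429228e-01 1.57719882e+02] [-0.19494896  0.2055379  -0.00893532]
```

```bash
python3 - <<'E'
from arc import *
print(rows((487.86,92.26),np.array((561.66,56.74)),[.05,.1,.15,.2,.25]).tolist())
E
```

```text
[[0.075, 0.146], [0.157, 0.288], [0.245, 0.425], [0.341, 0.558], [0.443, 0.686]]
```

Call:
{"name": "play_rows", "arguments": {
  "plan": [
    {"translation":[0.075,0.146,0],"rotation":[0,0,0],"grip":0.2},
    {"translation":[0.157,0.288,0],"rotation":[0,0,0],"grip":0.2},
    {"translation":[0.245,0.425,0],"rotation":[0,0,0],"grip":0.2},
    {"translation":[0.341,0.558,0],"rotation":[0,0,0],"grip":0.2},
    {"translation":[0.443,0.686,0],"rotation":[0,0,0],"grip":0.2}
  ]
}}

```text
clock: 3.95
tool_pos: [498.5, 108.9, 196.5]
ee_rot: [-180.0, 0.1, 157.7]
ft_force: [-2.6, -1.5, 8.1]
grip_width: 0.227
```

```bash
python3 - <<'E'
from arc import *
for x in avg(5): print(np.round(x,2))
E
```

```text
[498.64 109.08 196.48]
[-2.09 -0.96  7.12]
[0.1  0.11 0.02]
[0.52 0.34 0.77]
4.2
0.23
```

```bash
python3 - <<'E'
from arc import *
print(rows((498.93,109.41),np.array((561.66,56.74)),[.06,.12,.18,.24,.3],rc=.2).tolist())
E
```

```text
[[0.13, 0.148], [0.268, 0.288], [0.415, 0.419], [0.569, 0.541], [0.73, 0.654]]
```

Call:
{"name": "play_rows", "arguments": {
  "plan": [
    {"translation":[0.13,0.148,0],"rotation":[0,0,0],"grip":0.2},
    {"translation":[0.268,0.288,0],"rotation":[0,0,0],"grip":0.2},
    {"translation":[0.415,0.419,0],"rotation":[0,0,0],"grip":0.2},
    {"translation":[0.57,0.541,0],"rotation":[0,0,0],"grip":0.2},
    {"translation":[0.73,0.654,0],"rotation":[0,0,0],"grip":0.2}
  ]
}}

```text
clock: 4.7
tool_pos: [516.5, 125.3, 196.4]
ee_rot: [-179.9, 0.0, 157.7]
ft_force: [-2.7, -2.4, 7.1]
grip_width: 0.228
```

```bash
python3 - <<'E'
from arc import *
from scipy.optimize import least_squares
P,F,_,_,t,g=avg(6); print(P,F,t,g)
D=[((483.36,80.84),(-.17,1.03)),((487.86,92.2),(-1.15,-1.49)),((498.75,109.25),(-2.09,-.96)),(P[:2],F[:2])]
D=[(np.array(p),np.array(f)) for p,f in D]
# rest-position of knob: tool pos + F_on_tool/6  (knob force on mount = -F ; mount deflection=-F/6; undeflected = p+F/6)
Q=np.array([p+f/6 for p,f in D]); print(Q)
def r(c,w): 
    d=np.hypot(*(Q-c[:2]).T)-c[2]; return np.r_[d/0.1,(c[2]-82.3)/2*w,(c[:2]-[561.7,57.5])/3*w]
for w in (1,.3): s=least_squares(r,[561.6,56.7,82],args=(w,)); print(s.x,s.fun); J=s.jac; print(np.sqrt(np.diag(np.linalg.inv(J.T@J))))
E
```

```text
[516.78106341 125.41023408 196.44494041] [-2.33885208 -1.50903167  7.22258057] 5.0 0.2268947766077179
[[483.33166667  81.01166667]
 [487.66833333  91.95166667]
 [498.40166667 109.09      ]
 [516.39125473 125.1587288 ]]
[561.48755983  57.02792692  81.72898058] [ 0.24083016 -0.65366912  0.65208507 -0.25352159 -0.28550971 -0.07081339
 -0.15735769]
[1.04318025 0.79881194 1.25445644]
[561.16195685  57.27123402  81.33633827] [ 0.34185944 -0.71062138  0.51858234 -0.15198863 -0.14454926 -0.05380432
 -0.0228766 ]
[1.50144707 1.14135252 1.81072091]
```

```bash
cat > step.py <<'E'
from arc import *
import sys
from scipy.optimize import least_squares
SF="st.json"
PSI=np.radians(170.8)
def crank(c,p,turns=0): 
    a=np.arctan2(p[1]-c[1],p[0]-c[0]); return (PSI-a)%(2*np.pi)
def fit(Q):
    Q=np.array(Q); s=np.full(len(Q),.12)
    f=lambda c: np.r_[(np.hypot(*(Q-c[:2]).T)-c[2])/s,(c[2]-82)/3,(c[:2]-[561.7,57.5])/3]
    r=least_squares(f,[561.4,57.1,81.7],loss="linear"); J=r.jac
    return r.x,np.sqrt(np.diag(np.linalg.inv(J.T@J))),(np.hypot(*(Q-r.x[:2]).T)-r.x[2])
def main(incs,observe=True):
    st=json.load(open(SF))
    s=arm.observe(); P=s["tool_pos"][:2];F=s["ft_force"]
    if observe: st["Q"].append((P+F[:2]/6).tolist())
    c,sd,res=fit(st["Q"])
    cmd=np.array(st["cmd"])
    u=(P-c[:2])/np.hypot(*(P-c[:2])); t=np.array([u[1],-u[0]])
    print("clock",round(s["clock"],2),"c",np.round(c,2),"sd",np.round(sd,2),"res",np.round(res[-3:],2),"Fu %.1f Ft %.1f Fz %.1f"%(F[:2]@u,F[:2]@t,F[2]),"Fbase",np.round([F[0]*np.cos(-.16)+F[1]*np.sin(-.16),-F[0]*np.sin(-.16)+F[1]*np.cos(-.16)],1))
    th=crank(c,cmd); thm=crank(c,P); print("crank cmd %.3f meas %.3f  lag %.2f mm"%(th,thm,(th-thm)*c[2]))
    a=np.arctan2(*(cmd-c[:2])[::-1]); R0=np.hypot(*(cmd-c[:2])); n=min(4,len(incs)); out=[]
    for i,d in enumerate(np.cumsum(incs)):
        R=R0+(c[2]-R0)*min(1,(i+1)/n); out.append((c[:2]+R*np.array([np.cos(a-d),np.sin(a-d)])-cmd)/25)
    out=np.round(out,3); print("dR %.2f"%(c[2]-R0)); print(out.tolist()); print("end crank %.3f"%(th+sum(incs)))
    st["cmd"]=(cmd+25*out[-1]).tolist(); json.dump(st,open(SF,"w"))
    json.dump(out.tolist(),open("last.json","w"))
if __name__=="__main__": main(json.loads(sys.argv[1]),len(sys.argv)<3)
E
python3 - <<'E'
import json
Q=[[483.33,81.01],[487.67,91.95],[498.40,109.09]]
json.dump({"Q":Q,"cmd":[517.18,125.76]},open("st.json","w"))
from arc import *; print(arm.observe()["tool_pos"])
E
cp st.json st_b.json
python3 step.py "[0.05,0.08,0.09,0.09,0.09]"
```

```text
[516.74053925 125.36404406 196.47846892]
clock 5.0 c [561.41  57.12  81.62] sd [1.29 0.98 1.55] res [-0.07  0.06 -0.02] Fu 0.2 Ft -2.2 Fz 7.5 Fbase [-1.8 -1.3]
crank cmd 0.838 meas 0.831  lag 0.58 mm
dR -0.04
[[0.14, 0.085], [0.371, 0.205], [0.642, 0.319], [0.922, 0.407], [1.209, 0.471]]
end crank 1.238
```

Call:
{"name": "play_rows", "arguments": {
  "plan": [
    {"translation":[0.14,0.085,0],"rotation":[0,0,0],"grip":0.2},
    {"translation":[0.371,0.205,0],"rotation":[0,0,0],"grip":0.2},
    {"translation":[0.642,0.319,0],"rotation":[0,0,0],"grip":0.2},
    {"translation":[0.922,0.407,0],"rotation":[0,0,0],"grip":0.2},
    {"translation":[1.209,0.471,0],"rotation":[0,0,0],"grip":0.2}
  ]
}}

```text
clock: 5.5
tool_pos: [546.5, 137.3, 196.4]
ee_rot: [-180.0, -0.0, 157.7]
ft_force: [-4.6, -0.7, 8.1]
grip_width: 0.227
```

```bash
cp st.json st_b.json; python3 step.py "[0.09,0.09,0.09,0.09,0.09]"
```

```text
clock 5.5 c [561.41  57.12  81.62] sd [0.58 0.63 0.78] res [ 0.06 -0.02  0.  ] Fu 0.2 Ft -4.6 Fz 8.1 Fbase [-4.4 -1.4]
crank cmd 1.238 meas 1.226  lag 0.94 mm
dR -0.01
[[0.291, 0.037], [0.585, 0.048], [0.878, 0.033], [1.169, -0.009], [1.455, -0.077]]
end crank 1.688
```

Fit holds well; continuing.

Call:
{"name": "play_rows", "arguments": {
  "plan": [
    {"translation":[0.291,0.037,0],"rotation":[0,0,0],"grip":0.2},
    {"translation":[0.585,0.048,0],"rotation":[0,0,0],"grip":0.2},
    {"translation":[0.878,0.033,0],"rotation":[0,0,0],"grip":0.2},
    {"translation":[1.169,-0.009,0],"rotation":[0,0,0],"grip":0.2},
    {"translation":[1.455,-0.077,0],"rotation":[0,0,0],"grip":0.2}
  ]
}}

```text
clock: 6.0
tool_pos: [582.7, 135.8, 196.3]
ee_rot: [-180.0, -0.1, 157.7]
ft_force: [-5.6, 1.1, 7.8]
grip_width: 0.232
```

```bash
cp st.json st_b.json; python3 step.py "[0.09,0.09,0.09,0.09,0.09,0.09]"
```

```text
clock 6.0 c [561.19  57.33  81.34] sd [0.23 0.38 0.38] res [-0.03  0.04 -0.02] Fu -0.4 Ft -5.7 Fz 7.8 Fbase [-5.7  0.2]
crank cmd 1.691 meas 1.678  lag 1.10 mm
dR -0.14
[[0.277, -0.095], [0.545, -0.215], [0.8, -0.358], [1.042, -0.523], [1.268, -0.709], [1.477, -0.914]]
end crank 2.231
```

Call:
{"name": "play_rows", "arguments": {
  "plan": [
    {"translation":[0.277,-0.095,0],"rotation":[0,0,0],"grip":0.2},
    {"translation":[0.545,-0.215,0],"rotation":[0,0,0],"grip":0.2},
    {"translation":[0.8,-0.358,0],"rotation":[0,0,0],"grip":0.2},
    {"translation":[1.042,-0.523,0],"rotation":[0,0,0],"grip":0.2},
    {"translation":[1.268,-0.709,0],"rotation":[0,0,0],"grip":0.2},
    {"translation":[1.477,-0.914,0],"rotation":[0,0,0],"grip":0.2}
  ]
}}

```text
clock: 6.6
tool_pos: [619.9, 113.4, 196.4]
ee_rot: [179.9, -0.0, 157.8]
ft_force: [-3.4, 2.9, 6.4]
grip_width: 0.228
```

```bash
cp st.json st_b.json; python3 step.py "[0.09,0.09,0.09,0.09,0.09,0.09,0.09,0.09]"
```

```text
clock 6.6 c [561.05  57.52  81.13] sd [0.1  0.23 0.19] res [ 0.03  0.04 -0.03] Fu -0.4 Ft -4.4 Fz 6.4 Fbase [-3.8  2.4]
crank cmd 2.234 meas 2.221  lag 1.04 mm
dR -0.17
[[0.188, -0.224], [0.354, -0.465], [0.498, -0.719], [0.619, -0.985], [0.717, -1.26], [0.79, -1.543], [0.837, -1.831], [0.858, -2.122]]
end crank 2.954
```

Call:
{"name": "play_rows", "arguments": {
  "plan": [
    {"translation":[0.188,-0.224,0],"rotation":[0,0,0],"grip":0.2},
    {"translation":[0.354,-0.465,0],"rotation":[0,0,0],"grip":0.2},
    {"translation":[0.498,-0.719,0],"rotation":[0,0,0],"grip":0.2},
    {"translation":[0.619,-0.985,0],"rotation":[0,0,0],"grip":0.2},
    {"translation":[0.717,-1.26,0],"rotation":[0,0,0],"grip":0.2},
    {"translation":[0.79,-1.543,0],"rotation":[0,0,0],"grip":0.2},
    {"translation":[0.837,-1.831,0],"rotation":[0,0,0],"grip":0.2},
    {"translation":[0.858,-2.122,0],"rotation":[0,0,0],"grip":0.2}
  ]
}}

```text
clock: 7.4
tool_pos: [642.0, 60.0, 196.5]
ee_rot: [179.9, 0.1, 157.7]
ft_force: [0.6, 1.9, 6.6]
grip_width: 0.231
```

```bash
cp st.json st_b.json; python3 step.py "[0.09,0.09,0.09,0.09,0.09,0.09,0.09,0.09]"
```

```text
clock 7.4 c [561.05  57.54  81.11] sd [0.06 0.14 0.09] res [ 0.04 -0.02 -0.  ] Fu 0.6 Ft -1.9 Fz 6.6 Fbase [0.3 2. ]
crank cmd 2.954 meas 2.951  lag 0.29 mm
dR -0.03
[[-0.006, -0.292], [-0.037, -0.582], [-0.095, -0.868], [-0.178, -1.148], [-0.286, -1.419], [-0.418, -1.68], [-0.573, -1.927], [-0.749, -2.16]]
end crank 3.674
```

Call:
{"name": "play_rows", "arguments": {
  "plan": [
    {"translation":[-0.006,-0.292,0],"rotation":[0,0,0],"grip":0.2},
    {"translation":[-0.037,-0.582,0],"rotation":[0,0,0],"grip":0.2},
    {"translation":[-0.095,-0.868,0],"rotation":[0,0,0],"grip":0.2},
    {"translation":[-0.178,-1.148,0],"rotation":[0,0,0],"grip":0.2},
    {"translation":[-0.286,-1.419,0],"rotation":[0,0,0],"grip":0.2},
    {"translation":[-0.418,-1.68,0],"rotation":[0,0,0],"grip":0.2},
    {"translation":[-0.573,-1.927,0],"rotation":[0,0,0],"grip":0.2},
    {"translation":[-0.749,-2.16,0],"rotation":[0,0,0],"grip":0.2}
  ]
}}

```text
clock: 8.2
tool_pos: [623.1, 5.2, 196.6]
ee_rot: [180.0, 0.1, 157.7]
ft_force: [-0.7, 0.8, 5.9]
grip_width: 0.229
```

```bash
cp st.json st_b.json; python3 step.py "[0.09,0.09,0.09,0.09,0.09,0.09,0.09,0.09,0.09,0.09]"
```

```text
clock 8.2 c [561.04  57.58  81.08] sd [0.06 0.09 0.06] res [-0.02  0.03 -0.03] Fu -1.1 Ft -0.2 Fz 5.9 Fbase [-0.8  0.7]
crank cmd 3.675 meas 3.682  lag -0.56 mm
dR -0.05
[[-0.197, -0.216], [-0.412, -0.412], [-0.645, -0.589], [-0.892, -0.744], [-1.152, -0.877], [-1.422, -0.986], [-1.702, -1.07], [-1.988, -1.129], [-2.278, -1.161], [-2.569, -1.168]]
end crank 4.575
```

Call:
{"name": "play_rows", "arguments": {
  "plan": [
    {"translation":[-0.197,-0.216,0],"rotation":[0,0,0],"grip":0.2},
    {"translation":[-0.412,-0.412,0],"rotation":[0,0,0],"grip":0.2},
    {"translation":[-0.645,-0.589,0],"rotation":[0,0,0],"grip":0.2},
    {"translation":[-0.892,-0.744,0],"rotation":[0,0,0],"grip":0.2},
    {"translation":[-1.152,-0.877,0],"rotation":[0,0,0],"grip":0.2},
    {"translation":[-1.422,-0.986,0],"rotation":[0,0,0],"grip":0.2},
    {"translation":[-1.702,-1.07,0],"rotation":[0,0,0],"grip":0.2},
    {"translation":[-1.988,-1.129,0],"rotation":[0,0,0],"grip":0.2},
    {"translation":[-2.278,-1.161,0],"rotation":[0,0,0],"grip":0.2},
    {"translation":[-2.569,-1.168,0],"rotation":[0,0,0],"grip":0.2}
  ]
}}

```text
clock: 9.2
tool_pos: [558.5, -23.9, 196.6]
ee_rot: [180.0, 0.1, 157.7]
ft_force: [-2.5, 0.4, 6.7]
grip_width: 0.227
```

```bash
cp st.json st_b.json; python3 step.py "[0.09,0.09,0.09,0.09,0.09,0.09,0.09,0.09,0.09,0.09]"
```

```text
clock 9.2 c [561.01  57.46  81.15] sd [0.06 0.06 0.04] res [-0.01 -0.15  0.15] Fu -0.4 Ft 2.5 Fz 6.7 Fbase [-2.5  0. ]
crank cmd 4.574 meas 4.583  lag -0.69 mm
dR 0.18
[[-0.291, 0.018], [-0.579, 0.062], [-0.863, 0.131], [-1.139, 0.226], [-1.405, 0.347], [-1.658, 0.492], [-1.898, 0.659], [-2.122, 0.846], [-2.328, 1.053], [-2.515, 1.278]]
end crank 5.474
```

Call:
{"name": "play_rows", "arguments": {
  "plan": [
    {"translation":[-0.291,0.018,0],"rotation":[0,0,0],"grip":0.2},
    {"translation":[-0.579,0.062,0],"rotation":[0,0,0],"grip":0.2},
    {"translation":[-0.863,0.131,0],"rotation":[0,0,0],"grip":0.2},
    {"translation":[-1.139,0.226,0],"rotation":[0,0,0],"grip":0.2},
    {"translation":[-1.405,0.347,0],"rotation":[0,0,0],"grip":0.2},
    {"translation":[-1.658,0.492,0],"rotation":[0,0,0],"grip":0.2},
    {"translation":[-1.898,0.659,0],"rotation":[0,0,0],"grip":0.2},
    {"translation":[-2.122,0.846,0],"rotation":[0,0,0],"grip":0.2},
    {"translation":[-2.328,1.053,0],"rotation":[0,0,0],"grip":0.2},
    {"translation":[-2.515,1.278,0],"rotation":[0,0,0],"grip":0.2}
  ]
}}

```text
clock: 10.2
tool_pos: [496.0, 8.5, 196.6]
ee_rot: [180.0, 0.1, 157.7]
ft_force: [-0.1, 1.2, 6.3]
grip_width: 0.232
```

```bash
cp st.json st_b.json; python3 step.py "[0.09,0.09,0.09,0.09,0.09,0.09,0.09,0.09,0.09,0.09]"
```

```text
clock 10.2 c [560.99  57.43  81.17] sd [0.05 0.05 0.04] res [-0.17  0.1   0.1 ] Fu -0.6 Ft 1.0 Fz 6.3 Fbase [-0.3  1.2]
crank cmd 5.474 meas 5.477  lag -0.21 mm
dR 0.06
[[-0.166, 0.24], [-0.31, 0.494], [-0.43, 0.76], [-0.526, 1.036], [-0.597, 1.32], [-0.641, 1.608], [-0.66, 1.9], [-0.652, 2.192], [-0.618, 2.482], [-0.558, 2.768]]
end crank 6.374
```

Call:
{"name": "play_rows", "arguments": {
  "plan": [
    {"translation":[-0.166,0.24,0],"rotation":[0,0,0],"grip":0.2},
    {"translation":[-0.31,0.494,0],"rotation":[0,0,0],"grip":0.2},
    {"translation":[-0.43,0.76,0],"rotation":[0,0,0],"grip":0.2},
    {"translation":[-0.526,1.036,0],"rotation":[0,0,0],"grip":0.2},
    {"translation":[-0.597,1.32,0],"rotation":[0,0,0],"grip":0.2},
    {"translation":[-0.641,1.608,0],"rotation":[0,0,0],"grip":0.2},
    {"translation":[-0.66,1.9,0],"rotation":[0,0,0],"grip":0.2},
    {"translation":[-0.652,2.192,0],"rotation":[0,0,0],"grip":0.2},
    {"translation":[-0.618,2.482,0],"rotation":[0,0,0],"grip":0.2},
    {"translation":[-0.558,2.768,0],"rotation":[0,0,0],"grip":0.2}
  ]
}}

```text
clock: 11.2
tool_pos: [482.3, 77.3, 196.5]
ee_rot: [-180.0, 0.1, 157.7]
ft_force: [-0.4, -2.1, 6.2]
grip_width: 0.234
```

```bash
cp st.json st_b.json; python3 step.py "[0.09,0.09,0.09,0.09,0.09,0.09,0.09,0.09,0.09,0.09]"
```

```text
clock 11.2 c [560.99  57.43  81.17] sd [0.05 0.05 0.04] res [0.1 0.1 0. ] Fu -0.1 Ft -2.2 Fz 6.2 Fbase [-0.1 -2.2]
crank cmd 0.091 meas 0.087  lag 0.34 mm
dR -0.00
[[0.085, 0.279], [0.196, 0.55], [0.33, 0.809], [0.487, 1.056], [0.665, 1.287], [0.863, 1.502], [1.08, 1.697], [1.314, 1.873], [1.562, 2.026], [1.824, 2.157]]
end crank 0.991
```

Call:
{"name": "play_rows", "arguments": {
  "plan": [
    {"translation":[0.085,0.279,0],"rotation":[0,0,0],"grip":0.2},
    {"translation":[0.196,0.55,0],"rotation":[0,0,0],"grip":0.2},
    {"translation":[0.33,0.809,0],"rotation":[0,0,0],"grip":0.2},
    {"translation":[0.487,1.056,0],"rotation":[0,0,0],"grip":0.2},
    {"translation":[0.665,1.287,0],"rotation":[0,0,0],"grip":0.2},
    {"translation":[0.863,1.502,0],"rotation":[0,0,0],"grip":0.2},
    {"translation":[1.08,1.697,0],"rotation":[0,0,0],"grip":0.2},
    {"translation":[1.314,1.873,0],"rotation":[0,0,0],"grip":0.2},
    {"translation":[1.562,2.026,0],"rotation":[0,0,0],"grip":0.2},
    {"translation":[1.824,2.157,0],"rotation":[0,0,0],"grip":0.2}
  ]
}}

```text
clock: 12.2
tool_pos: [527.3, 131.3, 196.4]
ee_rot: [-179.9, 0.0, 157.7]
ft_force: [-3.8, -2.6, 7.4]
grip_width: 0.227
```

```bash
cp st.json st_b.json; python3 step.py "[0.09,0.09,0.09,0.09,0.09,0.09,0.09,0.09,0.09,0.09]"
```

```text
clock 12.2 c [560.99  57.42  81.17] sd [0.05 0.05 0.04] res [ 0.09  0.02 -0.11] Fu -0.8 Ft -4.6 Fz 7.4 Fbase [-3.4 -3.2]
crank cmd 0.991 meas 0.982  lag 0.79 mm
dR -0.02
[[0.272, 0.107], [0.553, 0.188], [0.839, 0.244], [1.13, 0.274], [1.422, 0.278], [1.713, 0.256], [2.001, 0.208], [2.284, 0.134], [2.558, 0.035], [2.823, -0.089]]
end crank 1.891
```

Call:
{"name": "play_rows", "arguments": {
  "plan": [
    {"translation":[0.272,0.107,0],"rotation":[0,0,0],"grip":0.2},
    {"translation":[0.553,0.188,0],"rotation":[0,0,0],"grip":0.2},
    {"translation":[0.839,0.244,0],"rotation":[0,0,0],"grip":0.2},
    {"translation":[1.13,0.274,0],"rotation":[0,0,0],"grip":0.2},
    {"translation":[1.422,0.278,0],"rotation":[0,0,0],"grip":0.2},
    {"translation":[1.713,0.256,0],"rotation":[0,0,0],"grip":0.2},
    {"translation":[2.001,0.208,0],"rotation":[0,0,0],"grip":0.2},
    {"translation":[2.284,0.134,0],"rotation":[0,0,0],"grip":0.2},
    {"translation":[2.558,0.035,0],"rotation":[0,0,0],"grip":0.2},
    {"translation":[2.823,-0.089,0],"rotation":[0,0,0],"grip":0.2}
  ]
}}

```text
clock: 13.2
tool_pos: [597.6, 129.9, 196.4]
ee_rot: [180.0, -0.0, 157.7]
ft_force: [-3.7, 2.0, 6.7]
grip_width: 0.229
```

```bash
cp st.json st_b.json; python3 step.py "[0.09,0.09,0.09,0.09,0.09,0.09,0.09,0.09,0.09,0.09]"
```

```text
clock 13.2 c [561.    57.43  81.17] sd [0.05 0.05 0.04] res [ 0.02 -0.12  0.04] Fu 0.2 Ft -4.2 Fz 6.7 Fbase [-3.9  1.4]
crank cmd 1.891 meas 1.878  lag 1.11 mm
dR 0.02
[[0.253, -0.146], [0.491, -0.315], [0.713, -0.505], [0.918, -0.713], [1.103, -0.939], [1.266, -1.181], [1.408, -1.437], [1.525, -1.704], [1.618, -1.981], [1.686, -2.265]]
end crank 2.791
```

Call:
{"name": "play_rows", "arguments": {
  "plan": [
    {"translation":[0.253,-0.146,0],"rotation":[0,0,0],"grip":0.2},
    {"translation":[0.491,-0.315,0],"rotation":[0,0,0],"grip":0.2},
    {"translation":[0.713,-0.505,0],"rotation":[0,0,0],"grip":0.2},
    {"translation":[0.918,-0.713,0],"rotation":[0,0,0],"grip":0.2},
    {"translation":[1.103,-0.939,0],"rotation":[0,0,0],"grip":0.2},
    {"translation":[1.266,-1.181,0],"rotation":[0,0,0],"grip":0.2},
    {"translation":[1.408,-1.437,0],"rotation":[0,0,0],"grip":0.2},
    {"translation":[1.525,-1.704,0],"rotation":[0,0,0],"grip":0.2},
    {"translation":[1.618,-1.981,0],"rotation":[0,0,0],"grip":0.2},
    {"translation":[1.686,-2.265,0],"rotation":[0,0,0],"grip":0.2}
  ]
}}

```text
clock: 14.2
tool_pos: [640.5, 73.2, 196.5]
ee_rot: [179.9, 0.1, 157.7]
ft_force: [-0.4, 2.4, 4.6]
grip_width: 0.228
```

```bash
cp st.json st_b.json; python3 step.py "[0.09,0.09,0.09,0.09,0.09,0.09,0.09,0.09,0.09,0.09]"
```

```text
clock 14.2 c [560.99  57.43  81.16] sd [0.04 0.05 0.04] res [-0.11  0.05 -0.07] Fu 0.1 Ft -2.5 Fz 4.6 Fbase [-0.8  2.3]
crank cmd 2.791 meas 2.785  lag 0.53 mm
dR -0.02
[[0.042, -0.289], [0.058, -0.581], [0.047, -0.873], [0.011, -1.162], [-0.052, -1.448], [-0.139, -1.726], [-0.252, -1.996], [-0.388, -2.254], [-0.547, -2.499], [-0.727, -2.729]]
end crank 3.691
```

Call:
{"name": "play_rows", "arguments": {
  "plan": [
    {"translation":[0.042,-0.289,0],"rotation":[0,0,0],"grip":0.2},
    {"translation":[0.058,-0.581,0],"rotation":[0,0,0],"grip":0.2},
    {"translation":[0.047,-0.873,0],"rotation":[0,0,0],"grip":0.2},
    {"translation":[0.011,-1.162,0],"rotation":[0,0,0],"grip":0.2},
    {"translation":[-0.052,-1.448,0],"rotation":[0,0,0],"grip":0.2},
    {"translation":[-0.139,-1.726,0],"rotation":[0,0,0],"grip":0.2},
    {"translation":[-0.252,-1.996,0],"rotation":[0,0,0],"grip":0.2},
    {"translation":[-0.388,-2.254,0],"rotation":[0,0,0],"grip":0.2},
    {"translation":[-0.547,-2.499,0],"rotation":[0,0,0],"grip":0.2},
    {"translation":[-0.727,-2.729,0],"rotation":[0,0,0],"grip":0.2}
  ]
}}

```text
clock: 15.2
tool_pos: [622.2, 4.0, 196.6]
ee_rot: [180.0, 0.1, 157.7]
ft_force: [-0.7, 1.1, 5.9]
grip_width: 0.229
```

```bash
cp st.json st_b.json; python3 step.py "[0.09,0.09,0.09,0.09,0.09,0.09,0.09,0.09,0.09,0.09]"
```

```text
clock 15.2 c [560.98  57.44  81.15] sd [0.04 0.05 0.03] res [ 0.06 -0.05 -0.1 ] Fu -1.3 Ft -0.4 Fz 5.9 Fbase [-0.9  1. ]
crank cmd 3.691 meas 3.698  lag -0.58 mm
dR -0.04
[[-0.201, -0.212], [-0.419, -0.406], [-0.655, -0.579], [-0.904, -0.73], [-1.167, -0.859], [-1.439, -0.963], [-1.72, -1.043], [-2.007, -1.097], [-2.298, -1.124], [-2.59, -1.126]]
end crank 4.591
```

Call:
{"name": "play_rows", "arguments": {
  "plan": [
    {"translation":[-0.201,-0.212,0],"rotation":[0,0,0],"grip":0.2},
    {"translation":[-0.419,-0.406,0],"rotation":[0,0,0],"grip":0.2},
    {"translation":[-0.655,-0.579,0],"rotation":[0,0,0],"grip":0.2},
    {"translation":[-0.904,-0.73,0],"rotation":[0,0,0],"grip":0.2},
    {"translation":[-1.167,-0.859,0],"rotation":[0,0,0],"grip":0.2},
    {"translation":[-1.439,-0.963,0],"rotation":[0,0,0],"grip":0.2},
    {"translation":[-1.72,-1.043,0],"rotation":[0,0,0],"grip":0.2},
    {"translation":[-2.007,-1.097,0],"rotation":[0,0,0],"grip":0.2},
    {"translation":[-2.298,-1.124,0],"rotation":[0,0,0],"grip":0.2},
    {"translation":[-2.59,-1.126,0],"rotation":[0,0,0],"grip":0.2}
  ]
}}

```text
clock: 16.2
tool_pos: [557.0, -23.9, 196.6]
ee_rot: [180.0, 0.1, 157.7]
ft_force: [-1.6, 1.2, 7.2]
grip_width: 0.231
```

```bash
cp st.json st_b.json; python3 step.py "[0.09,0.09,0.09,0.09,0.09,0.09,0.09,0.09,0.09,0.09]"
```

```text
clock 16.2 c [560.97  57.42  81.16] sd [0.04 0.04 0.03] res [-0.06 -0.12  0.1 ] Fu -1.1 Ft 1.6 Fz 7.2 Fbase [-1.7  1. ]
crank cmd 4.591 meas 4.600  lag -0.72 mm
dR 0.03
[[-0.291, 0.024], [-0.579, 0.075], [-0.861, 0.151], [-1.135, 0.252], [-1.398, 0.377], [-1.65, 0.526], [-1.887, 0.697], [-2.107, 0.888], [-2.31, 1.098], [-2.493, 1.326]]
end crank 5.491
```

Call:
{"name": "play_rows", "arguments": {
  "plan": [
    {"translation":[-0.291,0.024,0],"rotation":[0,0,0],"grip":0.2},
    {"translation":[-0.579,0.075,0],"rotation":[0,0,0],"grip":0.2},
    {"translation":[-0.861,0.151,0],"rotation":[0,0,0],"grip":0.2},
    {"translation":[-1.135,0.252,0],"rotation":[0,0,0],"grip":0.2},
    {"translation":[-1.398,0.377,0],"rotation":[0,0,0],"grip":0.2},
    {"translation":[-1.65,0.526,0],"rotation":[0,0,0],"grip":0.2},
    {"translation":[-1.887,0.697,0],"rotation":[0,0,0],"grip":0.2},
    {"translation":[-2.107,0.888,0],"rotation":[0,0,0],"grip":0.2},
    {"translation":[-2.31,1.098,0],"rotation":[0,0,0],"grip":0.2},
    {"translation":[-2.493,1.326,0],"rotation":[0,0,0],"grip":0.2}
  ]
}}

```text
clock: 17.2
tool_pos: [495.1, 9.5, 196.6]
ee_rot: [180.0, 0.1, 157.7]
ft_force: [-0.2, 0.9, 5.8]
grip_width: 0.23
```

```bash
cp st.json st_b.json; python3 step.py "[0.09,0.09,0.09,0.09,0.09,0.09,0.085,0.075,0.05,0.03]"
```

```text
clock 17.2 c [560.95  57.4   81.17] sd [0.04 0.04 0.03] res [-0.13  0.07  0.16] Fu -0.4 Ft 0.9 Fz 5.8 Fbase [-0.4  0.9]
crank cmd 5.491 meas 5.494  lag -0.20 mm
dR 0.03
[[-0.162, 0.243], [-0.301, 0.5], [-0.417, 0.768], [-0.508, 1.045], [-0.574, 1.33], [-0.613, 1.62], [-0.627, 1.895], [-0.619, 2.138], [-0.604, 2.3], [-0.591, 2.397]]
end crank 6.271
```

Call:
{"name": "play_rows", "arguments": {
  "plan": [
    {"translation":[-0.162,0.243,0],"rotation":[0,0,0],"grip":0.2},
    {"translation":[-0.301,0.5,0],"rotation":[0,0,0],"grip":0.2},
    {"translation":[-0.417,0.768,0],"rotation":[0,0,0],"grip":0.2},
    {"translation":[-0.508,1.045,0],"rotation":[0,0,0],"grip":0.2},
    {"translation":[-0.574,1.33,0],"rotation":[0,0,0],"grip":0.2},
    {"translation":[-0.613,1.62,0],"rotation":[0,0,0],"grip":0.2},
    {"translation":[-0.627,1.895,0],"rotation":[0,0,0],"grip":0.2},
    {"translation":[-0.619,2.138,0],"rotation":[0,0,0],"grip":0.2},
    {"translation":[-0.604,2.3,0],"rotation":[0,0,0],"grip":0.2},
    {"translation":[-0.591,2.397,0],"rotation":[0,0,0],"grip":0.2}
  ]
}}

```text
clock: 18.2
tool_pos: [480.6, 69.2, 196.6]
ee_rot: [-180.0, 0.1, 157.7]
ft_force: [-0.3, -0.9, 6.0]
grip_width: 0.228
```

```bash
cp st.json st_b.json; python3 - <<'E'
from arc import *
import pickle
d=get_image("wrist");cv2.imwrite("pics/w3.png",d["image"][:,:,::-1]);pickle.dump(d,open("w3.pkl","wb"))
d=get_image("side");crop(d["image"],265,160,110,115,5,"s3");pickle.dump(d,open("s3.pkl","wb"))
P,F,_,_,t,g=avg(2); print(P,F,t)
print("crank",(np.radians(170.8)-np.arctan2(P[1]-57.4,P[0]-560.96)))
E
```

```text
[480.61013723  69.19910296 196.51861588] [-0.77793232 -0.20993628  6.24656878] 18.4
crank -0.014765785491022587
```

View pics/s3.png

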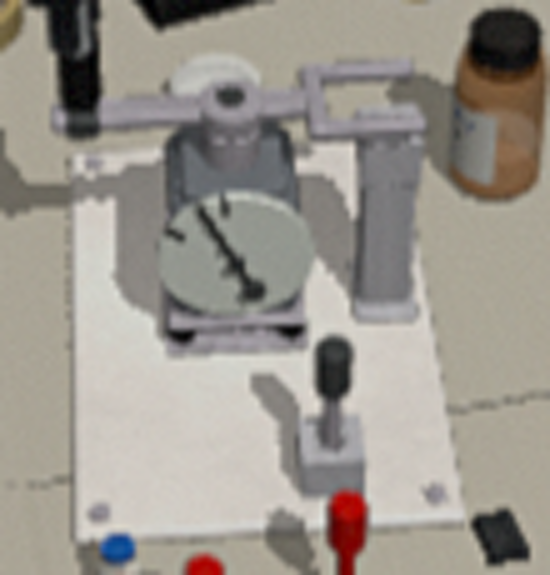

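View pics/w3.png

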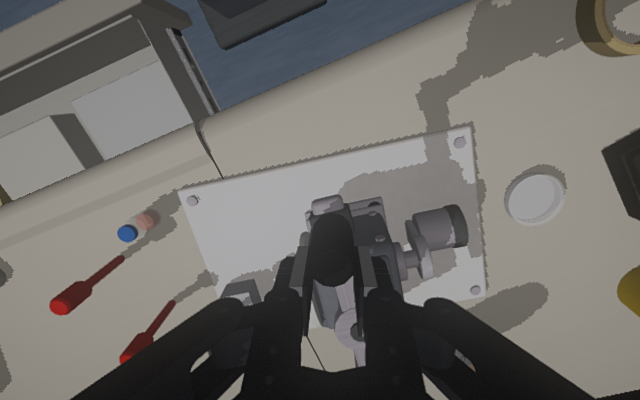

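```bash
python3 - <<'E'
from ov import *
d=pickle.load(open("s3.pkl","rb"))
p=[569.6,55,np.radians(-9.2)]
ax=np.array([560.96,57.4])
def ov(d,x0,y0,w,h,s,th,name):
    c=cv2.resize(d["image"][y0:y0+h,x0:x0+w],None,fx=s,fy=s,interpolation=cv2.INTER_CUBIC)[:,:,::-1].copy()
    a=np.radians(-9.2)-th
    def W(q): q=np.array(q,float); return np.c_[ax[0]+np.cos(a)*q[:,0]-np.sin(a)*q[:,1],ax[1]+np.sin(a)*q[:,0]+np.cos(a)*q[:,1],q[:,2]]
    Ls=[[(0,0,162),(104,0,162)],[(52,19,162),(104,19,162)],[(52,-19,162),(104,-19,162)],[(104,-19,162),(104,-25,162)],[(0,0,162),(-81,0,162)]]
    Ls=[W(l) for l in Ls]
    for l in Ls:
        q=(proj(d,l)+0.5-[x0,y0])*s-0.5
        cv2.line(c,tuple(np.int32(q[0]*8)),tuple(np.int32(q[1]*8)),(0,200,0),1,cv2.LINE_AA,3)
    for l in wire(p):
        q=(proj(d,l)+0.5-[x0,y0])*s-0.5
        cv2.line(c,tuple(np.int32(q[0]*8)),tuple(np.int32(q[1]*8)),(0,0,255),1,cv2.LINE_AA,3)
    cv2.imwrite("pics/"+name+".png",c)
ov(d,270,160,90,45,8.5,-.015,"ov3")
E
```

```text
(no output)
```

View pics/ov3.png

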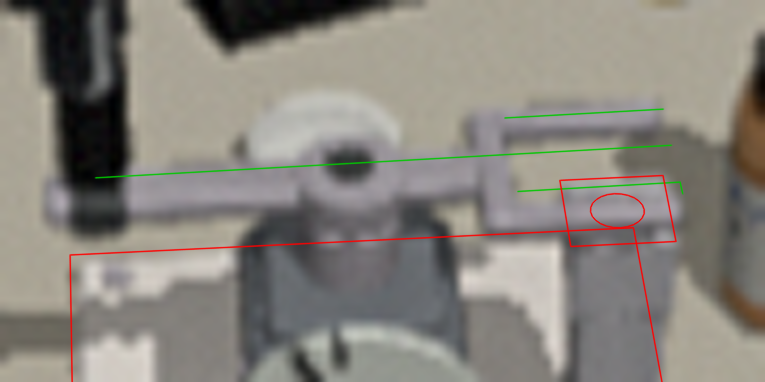

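Call:
{"name": "play_rows", "arguments": {
  "plan": [
    {"translation":[0,0,0],"rotation":[0,0,0],"grip":0.35},
    {"translation":[0,0,0],"rotation":[0,0,0],"grip":0.5},
    {"translation":[0,0,0],"rotation":[0,0,0],"grip":0.55},
    {"translation":[0,0,0.6],"rotation":[0,0,0],"grip":0.55},
    {"translation":[0,0,1.6],"rotation":[0,0,0],"grip":0.55},
    {"translation":[0,0,3],"rotation":[0,0,0],"grip":0.55},
    {"translation":[1.6,-0.9,3],"rotation":[0,0,0],"grip":0.55},
    {"translation":[3.2,-1.8,3],"rotation":[0,0,0],"grip":0.55},
    {"translation":[4.8,-2.7,3],"rotation":[0,0,0],"grip":0.55},
    {"translation":[4.8,-2.7,3],"rotation":[0,0,0],"grip":0.55}
  ]
}}

```text
clock: 19.4
tool_pos: [602.6, -1.2, 267.7]
ee_rot: [-179.9, -0.1, 157.5]
ft_force: [-0.8, 0.4, -0.2]
grip_width: 0.544
```

```bash
python3 - <<'E'
from arc import *
import pickle
for i in range(4):
    d=get_image("wrist")
s=arm.observe(); print(s["tool_pos"],s["ft_force"],s["clock"])
cv2.imwrite("pics/w4.png",d["image"][:,:,::-1]);pickle.dump(d,open("w4.pkl","wb"))
E
```

```text
[599.02175223   2.42384976 269.99841211] [-0.20028284  1.19762132  0.59455485] 19.6
```

View pics/w4.png

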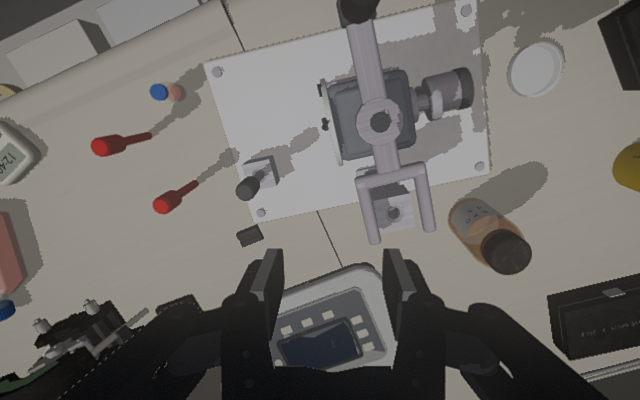

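```bash
python3 - <<'E'
from h import *
import pickle
d=pickle.load(open("w4.pkl","rb"))
A=cv2.resize(d["image"][160:250,350:450],None,fx=6,fy=6,interpolation=cv2.INTER_CUBIC)
cv2.imwrite("pics/w4a.png",A[:,:,::-1])
crop(d["image"],220,140,70,80,7,"w4b")
E
```

```text
(no output)
```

View pics/w4a.png

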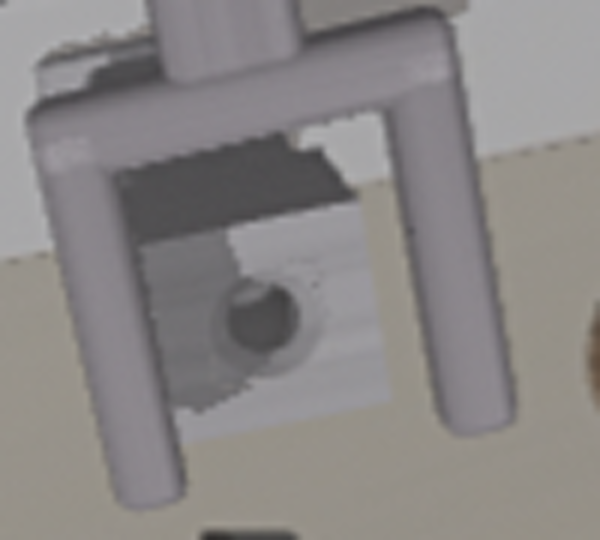

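View pics/w4b.png

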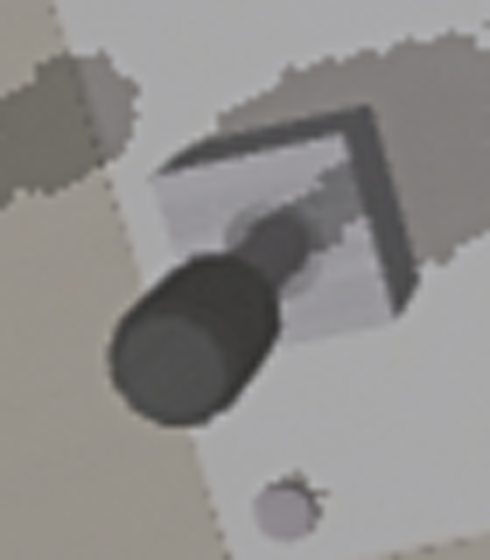

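```bash
python3 - <<'E'
from h import *
import pickle
d=pickle.load(open("w4.pkl","rb"))
A=lambda x,y:(350+(x+.5)/6-.5,160+(y+.5)/6-.5)
B=lambda x,y:(220+(x+.5)/7-.5,140+(y+.5)/7-.5)
print("lock",atz(d,A(266,321),138)); print("peg top",atz(d,B(172,364),108)); print("park",atz(d,B(274,252),38))
p1=atz(d,A(143,340),162);p2=atz(d,A(420,290),162); print("prong inner",p1,p2,np.linalg.norm(p1-p2),"mid",(p1+p2)/2)
print("left prong dir",atz(d,A(182,500),162)-atz(d,A(115,185),162),"right",atz(d,A(440,420),162)-atz(d,A(390,120),162))
print("hub",atz(d,(379.3,121),165), "post edges", [atz(d,A(*q),138) for q in [(365,205),(390,400),(180,440)]])
E
```

```text
lock [647.06655154  44.34412    138.        ]
peg top [580.88844594 -85.89530296 108.        ]
park [581.90074751 -86.761345    38.        ]
prong inner [632.95029645  26.32028144 162.        ] [640.67864651  65.00570263 162.        ] 39.44983152404532 mid [636.81447148  45.66299204 162.        ]
left prong dir [48.7810704 -7.7418776  0.       ] right [45.32371678 -7.17856563  0.        ]
hub [559.6644709   57.67156381 165.        ] post edges [array([634.97844207,  64.36786858, 138.        ]), array([666.94456375,  57.95608692, 138.        ]), array([660.89456874,  25.23404831, 138.        ])]
```

Call:
{"name": "play_rows", "arguments": {
  "plan": [
    {"translation":[-0.26,-1.2,0],"rotation":[0,0,0],"grip":0.55},
    {"translation":[-0.52,-2.4,0],"rotation":[0,0,0],"grip":0.55},
    {"translation":[-0.76,-3.3,-0.6],"rotation":[0,0,0],"grip":0.55},
    {"translation":[-0.76,-3.53,-1.8],"rotation":[0,0,0],"grip":0.55},
    {"translation":[-0.76,-3.53,-3.0],"rotation":[0,0,0],"grip":0.55},
    {"translation":[-0.76,-3.53,-4.2],"rotation":[0,0,0],"grip":0.55},
    {"translation":[-0.76,-3.53,-5.0],"rotation":[0,0,0],"grip":0.55},
    {"translation":[-0.76,-3.53,-5.2],"rotation":[0,0,0],"grip":0.55},
    {"translation":[-0.76,-3.53,-5.2],"rotation":[0,0,0],"grip":0.55}
  ]
}}

```text
clock: 20.5
tool_pos: [580.2, -85.5, 140.5]
ee_rot: [180.0, -0.0, 157.8]
ft_force: [0.4, -0.0, -0.3]
grip_width: 0.554
```

```bash
python3 - <<'E'
from arc import *
import pickle
for i in range(4):
    d=get_image("wrist"); s=arm.observe(); print(s["tool_pos"],s["ft_force"],s["clock"])
cv2.imwrite("pics/w5.png",d["image"][:,:,::-1]);pickle.dump(d,open("w5.pkl","wb"))
E
```

```text
[581.05361922 -85.9468224  141.58591624] [0.52463489 0.07590653 1.03949516] 20.55
[581.60002534 -86.21684039 142.17039855] [-0.60341376 -0.84959911  0.36789604] 20.6
[581.81857021 -86.39575482 142.34112888] [ 0.05952479 -0.51670447  0.35891925] 20.65
[581.82547269 -86.4800477  142.23240029] [ 0.12047276 -0.39262947 -0.13006876] 20.7
```

View pics/w5.png

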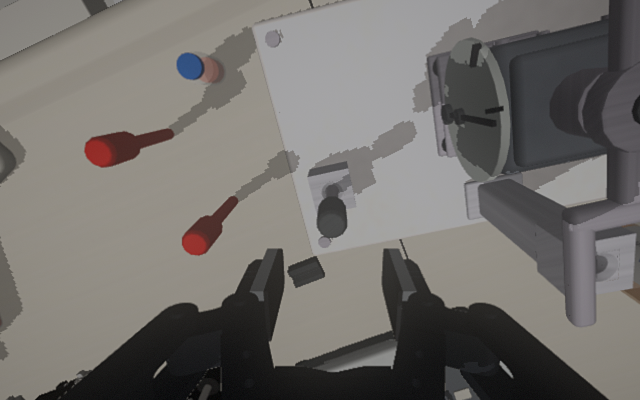

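Call:
{"name": "play_rows", "arguments": {
  "plan": [
    {"translation":[0,0,-0.6],"rotation":[0,0,0],"grip":0.55},
    {"translation":[0,0,-1.2],"rotation":[0,0,0],"grip":0.5},
    {"translation":[0,0,-1.5],"rotation":[0,0,0],"grip":0.45},
    {"translation":[0,0,-1.57],"rotation":[0,0,0],"grip":0.4},
    {"translation":[0,0,-1.57],"rotation":[0,0,0],"grip":0.3},
    {"translation":[0,0,-1.57],"rotation":[0,0,0],"grip":0.15},
    {"translation":[0,0,-1.57],"rotation":[0,0,0],"grip":0.15},
    {"translation":[0,0,-1.57],"rotation":[0,0,0],"grip":0.15},
    {"translation":[0,0,-1.57],"rotation":[0,0,0],"grip":0.15}
  ],
  "force": 40
}}

```text
clock: 21.6
tool_pos: [581.0, -86.4, 101.4]
ee_rot: [180.0, 0.0, 157.7]
ft_force: [0.1, 0.3, 0.2]
grip_width: 0.153
```

```bash
python3 - <<'E'
from arc import *
import pickle
for i in range(3):
    d=get_image("wrist"); s=arm.observe(); print(s["tool_pos"],s["ft_force"],s["clock"],s["grip_width"])
cv2.imwrite("pics/w6.png",d["image"][:,:,::-1])
d=get_image("side");crop(d["image"],265,160,110,115,5,"s6")
E
```

```text
[580.99634181 -86.35889282 101.34373611] [0.7838796  0.43513717 0.08200373] 21.65 0.14507955738455422
[580.92667079 -86.35087522 101.2585288 ] [-0.57482082  0.01133541 -0.66087524] 21.7 0.15137433708486206
[580.8836309  -86.37252866 101.20948947] [-0.20274251 -0.17600669 -0.32035008] 21.75 0.1508257110695618
```

View pics/w6.png

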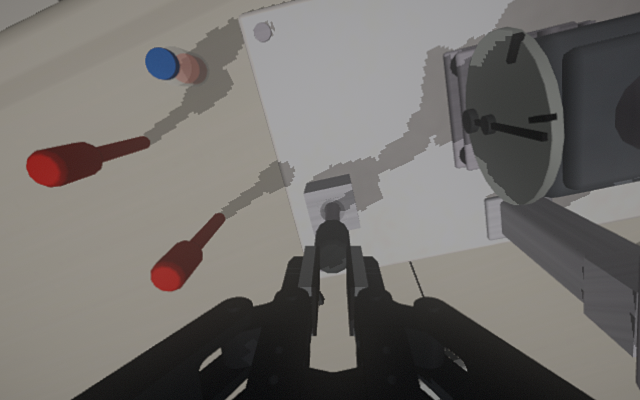

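View pics/s6.png

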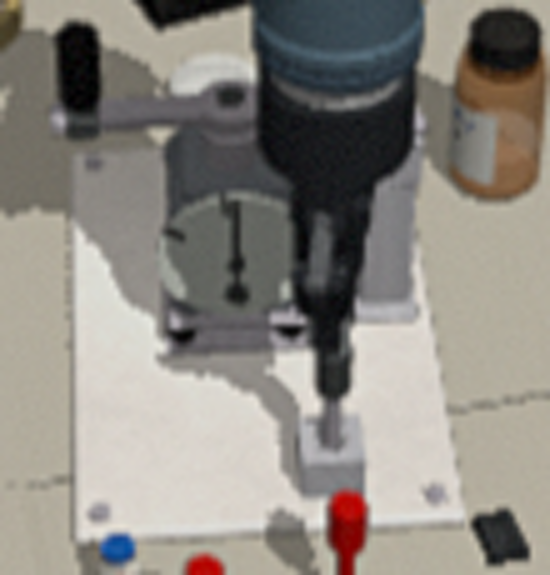

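Call:
{"name": "play_rows", "arguments": {
  "plan": [
    {"translation":[0,0,0],"rotation":[0,0,0],"grip":0.05},
    {"translation":[0,0,0],"rotation":[0,0,0],"grip":0.0},
    {"translation":[0,0,0],"rotation":[0,0,0],"grip":0.0}
  ],
  "force": 40
}}

```text
clock: 22.1
tool_pos: [580.8, -86.3, 101.0]
ee_rot: [-180.0, -0.0, 157.7]
ft_force: [-0.2, -0.2, -0.1]
grip_width: 0.004
```

```bash
python3 - <<'E'
from arc import *
for i in range(3):
    s=arm.observe(); print(s["tool_pos"],s["ft_force"],s["clock"],s["grip_width"]);d=get_image("wrist"); 
crop(d["image"],260,160,160,160,3.7,"w7")
E
```

```text
[580.78714902 -86.33735874 101.03261926] [-0.20059778 -0.22109272 -0.05137294] 22.1 0.003845400186213688
[580.79525662 -86.32018397 101.01564324] [-0.27875134 -0.0502974   1.08336142] 22.15 0.004144325998787378
[580.80883284 -86.3394107  101.02521102] [-0.05609955 -0.40993167 -0.11082857] 22.2 0.0010217197392980947
```

View pics/w7.png

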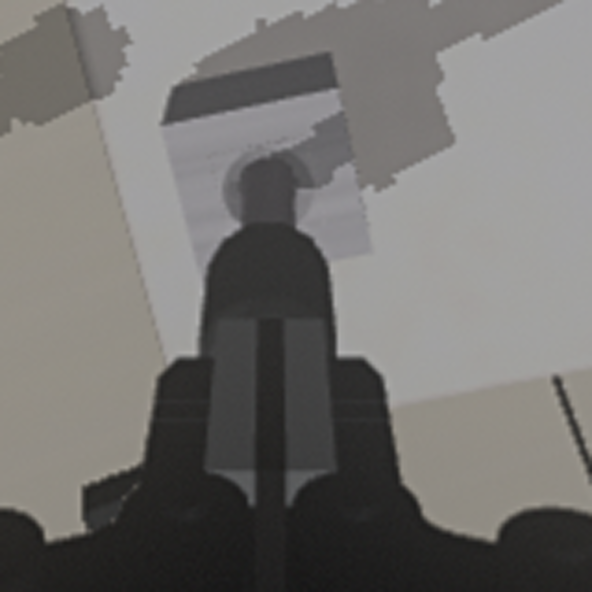

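```bash
python3 - <<'E'
from h import *
import pickle
d=get_image("wrist"); pickle.dump(d,open("w7.pkl","wb"))
f=lambda P:np.round((proj(d,P)-[260,160])*3.7,0)
T=np.array([580.8,-86.3,101.])
for z in (123,101,98,79): print("axis",z,f((T[0],T[1],z)))
for x,y in [(581,-86),(581.8,-88.8)]:
    for z in (108,77,38): print("peg",x,y,z,f((x,y,z)))
print(np.linalg.inv(d["T"])@np.r_[T,1])
d=pickle.load(open("w3.pkl","rb"))
for z in (214,196.5,190,174.5): print("w3 axis",z,np.round(proj(d,(480.6,69.2,z))))
E
```

```text
axis 123 [[264. 421.]]
axis 101 [[265. 339.]]
axis 98 [[265. 329.]]
axis 79 [[265. 274.]]
peg 581 -86 108 [[267. 363.]]
peg 581 -86 77 [[268. 269.]]
peg 581 -86 38 [[268. 185.]]
peg 581.8 -88.8 108 [[251. 375.]]
peg 581.8 -88.8 77 [[253. 279.]]
peg 581.8 -88.8 38 [[256. 194.]]
[ -0.56418903  28.30642617 173.31028389   1.        ]
w3 axis 214 [[331. 269.]]
w3 axis 196.5 [[332. 252.]]
w3 axis 190 [[332. 246.]]
w3 axis 174.5 [[332. 234.]]
```

```bash
python3 - <<'E'
from h import *
import pickle
D={n:get_image(n) for n in("side","scene")}; pickle.dump(D,open("d8.pkl","wb"))
a=D["side"]["image"][195:265,305:355]; b=D["scene"]["image"][195:265,325:385]
im=np.zeros((560,800,3),np.uint8); A=cv2.resize(a,None,fx=7,fy=7,interpolation=cv2.INTER_CUBIC);B=cv2.resize(b,None,fx=7,fy=7,interpolation=cv2.INTER_CUBIC)
im[:490,:350]=A; im[:490,360:780]=B; cv2.imwrite("pics/z8.png",im[:490,:,::-1])
for n,x0 in (("side",305),("scene",325)):
    for z in (123,101,79): print(n,z,(proj(D[n],(580.8,-86.3,z))-[x0,195])*7+[0 if n=="side" else 360,0])
    for z in (108,77,38): print(n,"peg",z,(proj(D[n],(581.2,-87,z))-[x0,195])*7+[0 if n=="side" else 360,0])
E
```

```text
side 123 [[180.77823054 201.09829565]]
side 101 [[179.72979781 244.02963075]]
side 79 [[178.70474335 285.94437188]]
side peg 108 [[181.59773524 231.60512929]]
side peg 77 [[180.12350902 290.83162705]]
side peg 38 [[178.33348845 362.58793776]]
scene 123 [[561.18679593 169.69973966]]
scene 101 [[558.1447503  227.89251884]]
scene 79 [[555.16746423 284.86192885]]
scene peg 108 [[561.62905773 209.89575853]]
scene peg 77 [[557.3854312  290.37313467]]
scene peg 38 [[552.22390214 388.29911546]]
```

View pics/z8.png

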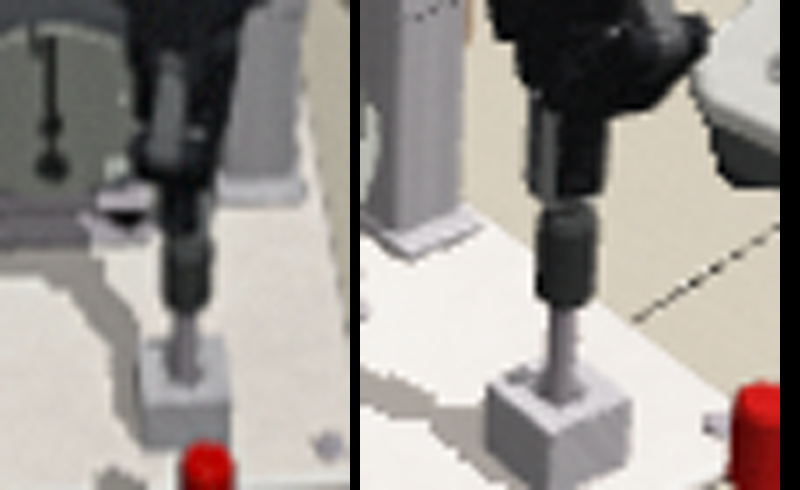

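Call:
{"name": "play_rows", "arguments": {
  "plan": [
    {"translation":[0,0,0.2],"rotation":[0,0,0],"grip":0.3},
    {"translation":[0,0,0.2],"rotation":[0,0,0],"grip":0.5},
    {"translation":[0,0,0.2],"rotation":[0,0,0],"grip":0.5},
    {"translation":[0,0,-0.2],"rotation":[0,0,0],"grip":0.5},
    {"translation":[0,0,-0.6],"rotation":[0,0,0],"grip":0.5},
    {"translation":[0,0,-0.9],"rotation":[0,0,0],"grip":0.5},
    {"translation":[0,0,-0.9],"rotation":[0,0,0],"grip":0.5}
  ],
  "force": 40
}}

```text
clock: 23.1
tool_pos: [579.3, -85.8, 76.3]
ee_rot: [-180.0, -0.2, 157.7]
ft_force: [-0.7, -0.5, -0.0]
grip_width: 0.499
```

```bash
python3 - <<'E'
from h import *
D={n:get_image(n) for n in("side","scene","wrist")}
s=arm.observe(); print(s["tool_pos"],s["ft_force"],s["clock"],s["grip_width"])
a=D["side"]["image"][195:265,305:355]; b=D["scene"]["image"][195:265,325:385]
im=np.zeros((490,800,3),np.uint8); A=cv2.resize(a,None,fx=7,fy=7,interpolation=cv2.INTER_CUBIC);B=cv2.resize(b,None,fx=7,fy=7,interpolation=cv2.INTER_CUBIC)
im[:490,:350]=A; im[:490,360:780]=B; cv2.imwrite("pics/z9.png",im[:,:,::-1])
crop(D["wrist"]["image"],260,160,160,160,3.7,"w9")
E
```

```text
[580.83864035 -86.3497837   78.41243932] [-0.03897399  0.4196386  -0.25503677] 23.25 0.5008358949623475
```

View pics/z9.png

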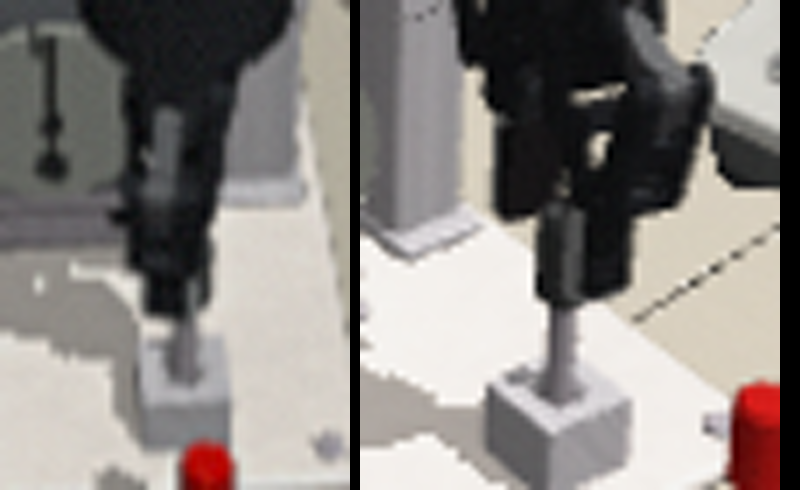

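View pics/w9.png

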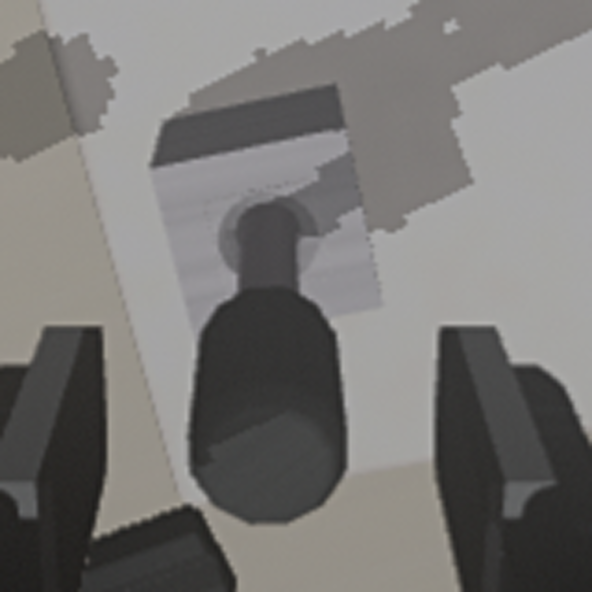

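Call:
{"name": "play_rows", "arguments": {
  "plan": [
    {"translation":[0,0,0.16],"rotation":[0,0,0],"grip":0.4},
    {"translation":[0,0,0.16],"rotation":[0,0,0],"grip":0.3},
    {"translation":[0,0,0.16],"rotation":[0,0,0],"grip":0.2},
    {"translation":[0,0,0.16],"rotation":[0,0,0],"grip":0.1},
    {"translation":[0,0,0.16],"rotation":[0,0,0],"grip":0.1},
    {"translation":[0,0,0.16],"rotation":[0,0,0],"grip":0.1}
  ],
  "force": 40
}}

```text
clock: 23.85
tool_pos: [581.6, -86.6, 83.5]
ee_rot: [180.0, 0.1, 157.7]
ft_force: [-0.1, 0.1, 6.1]
grip_width: 0.202
```

```bash
python3 - <<'E'
from h import *
for i in range(3):
    d=get_image("wrist"); s=arm.observe(); print(s["tool_pos"],s["ft_force"],s["clock"],s["grip_width"])
crop(d["image"],260,160,160,160,3.7,"w10")
E
```

```text
[581.62929658 -86.63920235  83.53756269] [0.16160489 0.31329241 5.15639445] 23.9 0.20872771639547225
[581.63152219 -86.63886198  83.5477848 ] [-0.2591395  -0.12333451  5.8438896 ] 23.95 0.20769766291568426
[581.63766236 -86.6332239   83.52452105] [0.23104975 1.21664082 4.96783008] 24.0 0.20494385381057328
```

View pics/w10.png

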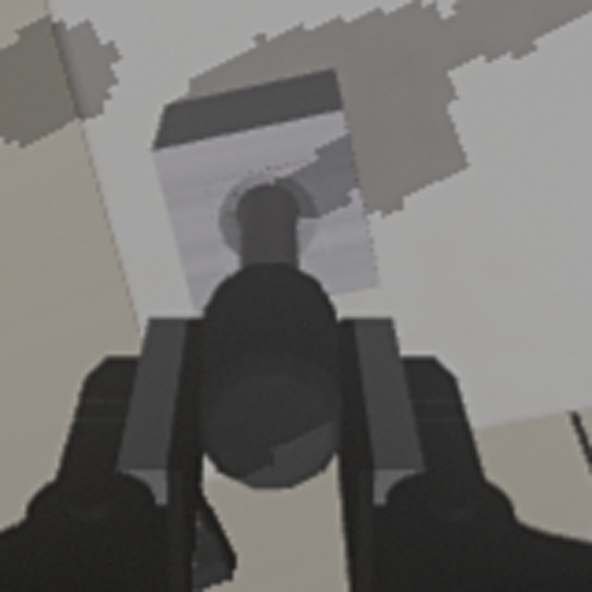

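Call:
{"name": "play_rows", "arguments": {
  "plan": [
    {"translation":[0,0,0.5],"rotation":[0,0,0],"grip":0.1},
    {"translation":[0,0,1.4],"rotation":[0,0,0],"grip":0.1},
    {"translation":[0,0,2.6],"rotation":[0,0,0],"grip":0.1},
    {"translation":[0,0,3.8],"rotation":[0,0,0],"grip":0.1},
    {"translation":[0,0,5],"rotation":[0,0,0],"grip":0.1},
    {"translation":[0,0,6.2],"rotation":[0,0,0],"grip":0.1},
    {"translation":[0,0,7.0],"rotation":[0,0,0],"grip":0.1},
    {"translation":[0.2,0.4,7.2],"rotation":[0,0,0],"grip":0.1},
    {"translation":[0.7,1.4,7.2],"rotation":[0,0,0],"grip":0.1},
    {"translation":[1.2,2.4,7.2],"rotation":[0,0,0],"grip":0.1}
  ]
}}

```text
clock: 25.0
tool_pos: [610.7, -25.2, 261.9]
ee_rot: [180.0, -0.1, 157.7]
ft_force: [-0.1, 0.1, -0.9]
grip_width: 0.205
```

Call:
{"name": "play_rows", "arguments": {
  "plan": [
    {"translation":[0.5,1.0,0],"rotation":[0,0,0],"grip":0.1},
    {"translation":[1.0,2.0,0],"rotation":[0,0,0],"grip":0.1},
    {"translation":[1.3,2.6,0],"rotation":[0,0,0],"grip":0.1},
    {"translation":[1.408,2.844,0],"rotation":[0,0,0],"grip":0.1},
    {"translation":[1.408,2.844,0],"rotation":[0,0,0],"grip":0.1},
    {"translation":[1.408,2.844,0],"rotation":[0,0,0],"grip":0.1}
  ]
}}

```text
clock: 25.6
tool_pos: [645.6, 44.0, 262.2]
ee_rot: [-180.0, -0.0, 157.7]
ft_force: [0.2, 0.4, -1.6]
grip_width: 0.203
```

```bash
python3 - <<'E'
from h import *
import pickle
D={}
for n in ("side","scene","wrist"):
    D[n]=get_image(n); s=arm.observe(); print(s["tool_pos"],s["ft_force"],s["clock"],s["grip_width"])
pickle.dump(D,open("d11.pkl","wb"))
a=D["side"]["image"][140:210,310:370]; b=D["scene"]["image"][130:200,300:360]
im=np.zeros((455,780,3),np.uint8); im[:,:390]=cv2.resize(a,None,fx=6.5,fy=6.5,interpolation=cv2.INTER_CUBIC); im[:,390:]=cv2.resize(b,None,fx=6.5,fy=6.5,interpolation=cv2.INTER_CUBIC)
cv2.imwrite("pics/z11.png",im[:,:,::-1])
crop(D["wrist"]["image"],260,140,160,160,3.7,"w11")
E
```

```text
[645.67613616  43.78870402 262.37424134] [ 0.81631358  0.2027703  -2.17688861] 25.65 0.20390746010632754
[645.73442019  43.66450337 262.5575163 ] [-0.53925066 -0.32285697 -1.29831222] 25.7 0.20667063646146638
[645.79209776  43.69598272 262.63368813] [-0.85907181  0.20072026 -0.51243144] 25.75 0.2037019189518047
```

View pics/z11.png

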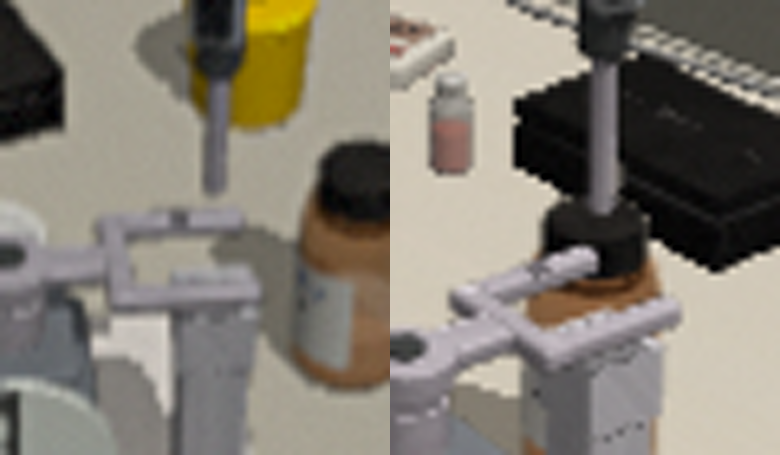

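View pics/w11.png

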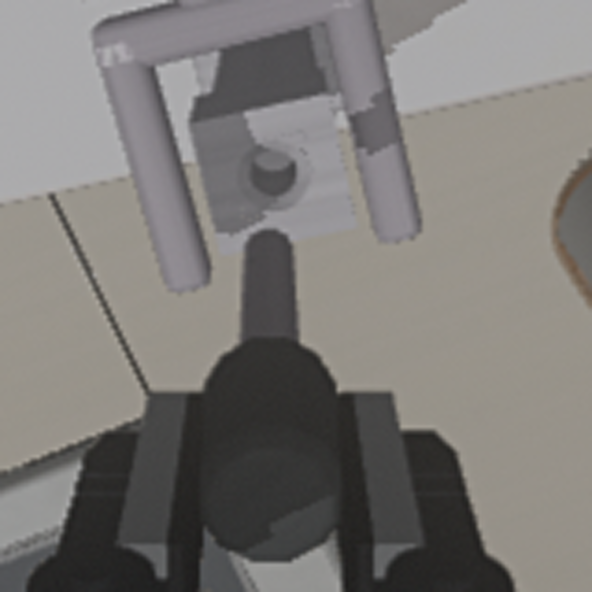

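```bash
python3 - <<'E'
from h import *
import pickle
D=pickle.load(open("d11.pkl","rb")); d=D["wrist"]
A=lambda x,y:(260+(x+.5)/3.7-.5,140+(y+.5)/3.7-.5)
print("hole",atz(d,A(275,172),138),"foot",atz(d,A(268,240),192))
P=np.array([645.8,43.7]);q=lambda P:np.round((proj(d,P)+.5-[260,140])*3.7-.5,1)
for z in (192,202,222,256): print(z,q((P[0],P[1],z)))
print("hole proj", q((647,43.7,138)), q((646.7,44.4,138)))
S=D["side"]; print("side foot proj",(proj(S,(645.8,43.7,192))+.5-[310,140])*6.5-.5,(proj(S,(645.8,43.7,222))+.5-[310,140])*6.5-.5)
S=D["scene"]; print("scene foot proj",(proj(S,(645.8,43.7,192))+.5-[300,130])*6.5+[389.5,-.5],(proj(S,(645.8,43.7,222))+.5-[300,130])*6.5+[389.5,-.5])
E
```

```text
hole [646.78265443  45.00057212 138.        ] foot [644.52744737  44.27790703 192.        ]
192 [[267.8 246.7]]
202 [[267.6 264.6]]
222 [[267.3 305.1]]
256 [[266.5 393.8]]
hole proj [[270.3 174.8]] [[272.5 172.6]]
side foot proj [[213.34301258 187.92539612]] [[215.79414154 129.20661441]]
scene foot proj [[597.00065213 211.41864052]] [[598.66791815 136.1469297 ]]
```

Call:
{"name": "play_rows", "arguments": {
  "plan": [
    {"translation":[0.03,0.04,-0.4],"rotation":[0,0,0],"grip":0.1},
    {"translation":[0.03,0.04,-1.0],"rotation":[0,0,0],"grip":0.1},
    {"translation":[0.03,0.04,-1.5],"rotation":[0,0,0],"grip":0.1},
    {"translation":[0.03,0.04,-1.9],"rotation":[0,0,0],"grip":0.1},
    {"translation":[0.03,0.04,-2.05],"rotation":[0,0,0],"grip":0.1},
    {"translation":[0.03,0.04,-2.05],"rotation":[0,0,0],"grip":0.1}
  ]
}}

```text
clock: 26.35
tool_pos: [646.2, 45.8, 210.1]
ee_rot: [-180.0, -0.1, 157.7]
ft_force: [-0.2, 0.1, -1.1]
grip_width: 0.208
```

```bash
python3 - <<'E'
from h import *
import pickle
D={}
for n in ("side","scene","wrist"):
    D[n]=get_image(n); s=arm.observe(); print(s["tool_pos"],s["ft_force"],s["clock"],s["grip_width"])
pickle.dump(D,open("d12.pkl","wb"))
a=D["side"]["image"][140:210,310:370]; b=D["scene"]["image"][130:200,300:360]
im=np.zeros((455,780,3),np.uint8); im[:,:390]=cv2.resize(a,None,fx=6.5,fy=6.5,interpolation=cv2.INTER_CUBIC); im[:,390:]=cv2.resize(b,None,fx=6.5,fy=6.5,interpolation=cv2.INTER_CUBIC)
cv2.imwrite("pics/z12.png",im[:,:,::-1])
crop(D["wrist"]["image"],290,160,80,90,6.5,"w12")
E
```

```text
[646.70951763  45.78838379 211.01389535] [-0.67713721  0.40610679 -0.46377577] 26.4 0.20439908073459
[647.0675017   45.79129055 211.68095514] [-0.75726527  0.28853508 -0.52957357] 26.45 0.20272924390818206
[647.22974186  45.74944522 212.03314852] [-0.09912087  1.03591123 -1.12141487] 26.5 0.20626296171849307
```

View pics/z12.png

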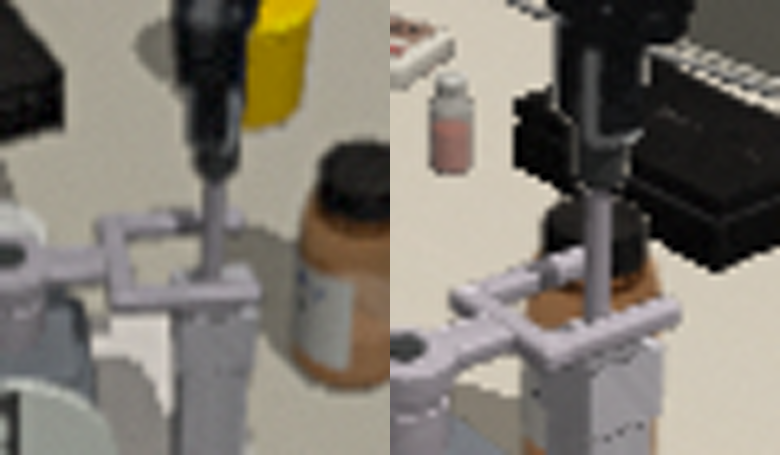

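View pics/w12.png

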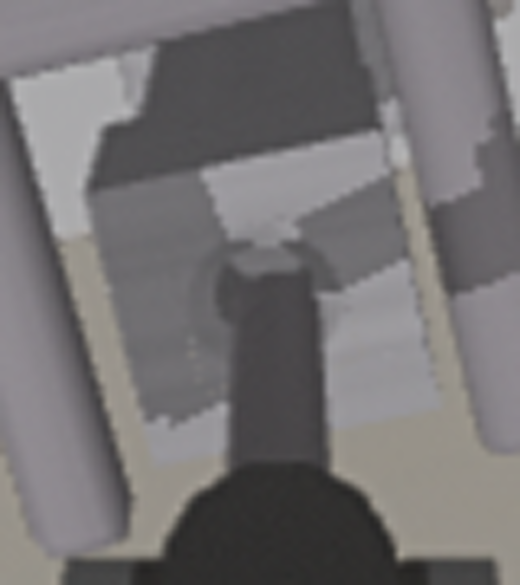

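```bash
python3 - <<'E'
from h import *
import pickle
D=pickle.load(open("d12.pkl","rb")); d=D["wrist"]
A=lambda x,y:(290+(x+.5)/6.5-.5,160+(y+.5)/6.5-.5)
q=lambda P:np.round((proj(d,P)+.5-[290,160])*6.5-.5,1)
print("hole",atz(d,A(267.5,312),138))
t=np.linspace(0,6.28,9)[:-1]
print("peg axis proj",[q((647.2,45.75,z))[0].tolist() for z in (138,141.5,160,170)])
print("hole (646.9,44.7) ring", [q((646.9+8.75*np.cos(a),44.7+8.75*np.sin(a),138))[0].tolist() for a in t])
# head bottom z: 141.5+64
E
```

```text
hole [648.76875086  44.13494427 138.        ]
peg axis proj [[275.4, 294.8], [275.3, 305.3], [274.9, 365.8], [274.6, 402.7]]
hole (646.9,44.7) ring [[295.0, 362.6], [336.9, 323.8], [337.6, 268.1], [295.8, 228.0], [236.1, 227.7], [194.2, 267.5], [194.6, 323.3], [236.3, 362.3]]
```

```bash
python3 - <<'E'
from h import *
for n in range(5):
    d=get_image("wrist"); s=arm.observe(); print(np.round(s["tool_pos"],2),np.round(s["ft_force"],1),s["clock"])
E
```

```text
[647.28  45.74 212.16] [ 0.1 -0.3 -1.4] 26.55
[647.24  45.77 212.15] [-0.5  0.5 -1.1] 26.6
[647.16  45.77 212.05] [-0.3  0.1 -1.1] 26.65
[647.08  45.74 211.94] [ 0.6 -0.2 -0.6] 26.7
[647.01  45.72 211.82] [ 0.2  0.1 -1.1] 26.75
```

Call:
{"name": "play_rows", "arguments": {
  "plan": [
    {"translation":[0,-0.044,0],"rotation":[0,0,0],"grip":0.1},
    {"translation":[0,-0.044,0],"rotation":[0,0,0],"grip":0.1},
    {"translation":[0,-0.044,-0.1],"rotation":[0,0,0],"grip":0.1},
    {"translation":[0,-0.044,-0.2],"rotation":[0,0,0],"grip":0.1},
    {"translation":[0,-0.044,-0.3],"rotation":[0,0,0],"grip":0.1}
  ]
}}

```text
clock: 27.25
tool_pos: [646.7, 44.6, 203.4]
ee_rot: [-180.0, -0.0, 157.7]
ft_force: [1.0, -0.7, -0.4]
grip_width: 0.207
```

```bash
python3 - <<'E'
from h import *
for n in range(3):
    s=arm.observe(); print(np.round(s["tool_pos"],2),np.round(s["ft_force"],1),np.round(s["wrist_torque"],2),s["clock"]); d=get_image("wrist"); 
crop(d["image"],290,160,80,90,6.5,"w13")
E
```

```text
[646.66  44.64 203.39] [ 1.  -0.7 -0.4] [-0.   -0.04 -0.02] 27.25
[646.39  44.72 202.84] [ 0.2  0.  -0.9] [ 0.   -0.04  0.  ] 27.3
[646.41  44.73 203.07] [-0.  -1.5 -1.1] [ 0.01 -0.05 -0.05] 27.35
```

View pics/w13.png

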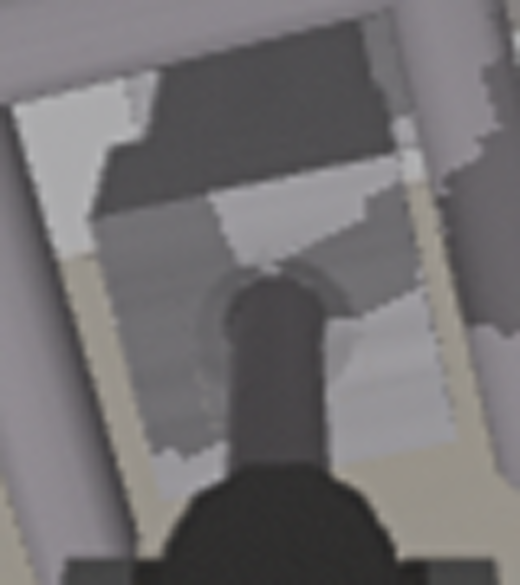

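Call:
{"name": "play_rows", "arguments": {
  "plan": [
    {"translation":[0,0,-0.1],"rotation":[0,0,0],"grip":0.1},
    {"translation":[0,0,-0.2],"rotation":[0,0,0],"grip":0.1},
    {"translation":[0,0,-0.3],"rotation":[0,0,0],"grip":0.1},
    {"translation":[0,0,-0.4],"rotation":[0,0,0],"grip":0.1},
    {"translation":[0,0,-0.5],"rotation":[0,0,0],"grip":0.1}
  ]
}}

```text
clock: 27.9
tool_pos: [646.7, 44.6, 191.0]
ee_rot: [-180.0, -0.0, 157.7]
ft_force: [-0.7, 0.5, -0.7]
grip_width: 0.209
```

```bash
python3 - <<'E'
from h import *
for n in range(3):
    s=arm.observe(); print(np.round(s["tool_pos"],2),np.round(s["ft_force"],1),np.round(s["wrist_torque"],2),s["clock"]); d=get_image("wrist"); 
E
```

```text
[646.73  44.65 191.01] [-0.7  0.5 -0.7] [-0.01  0.   -0.01] 27.9
[646.45  44.66 190.46] [-0.3 -0.3 -0.9] [ 0.04 -0.07 -0.05] 27.95
[646.48  44.68 190.71] [ 0.5 -0.5 -1.2] [ 0.01 -0.03  0.07] 28.0
```

Call:
{"name": "play_rows", "arguments": {
  "plan": [
    {"translation":[0,0,-0.1],"rotation":[0,0,0],"grip":0.1},
    {"translation":[0,0,-0.2],"rotation":[0,0,0],"grip":0.1},
    {"translation":[0,0,-0.27],"rotation":[0,0,0],"grip":0.1},
    {"translation":[0,0,-0.27],"rotation":[0,0,0],"grip":0.1}
  ]
}}

```text
clock: 28.45
tool_pos: [646.5, 44.7, 184.1]
ee_rot: [-180.0, -0.0, 157.7]
ft_force: [-0.8, 0.6, -0.7]
grip_width: 0.209
```

```bash
python3 - <<'E'
from h import *
for n in range(3):
    s=arm.observe(); print(np.round(s["tool_pos"],2),np.round(s["ft_force"],1),np.round(s["wrist_torque"],2),s["clock"]); d=get_image("wrist"); 
D=get_image("side"); crop(D["image"],310,140,60,70,8,"s14")
D=get_image("scene"); crop(D["image"],300,130,60,70,8,"c14")
E
```

```text
[646.55  44.68 184.07] [-0.8  0.6 -0.7] [ 0.01 -0.02  0.04] 28.45
[646.63  44.7  184.28] [ 0.3 -0.4 -0.2] [-0.08  0.04  0.03] 28.5
[646.73  44.66 184.46] [-0.1 -0.3 -0.7] [ 0.07  0.   -0.03] 28.55
```

View pics/c14.png

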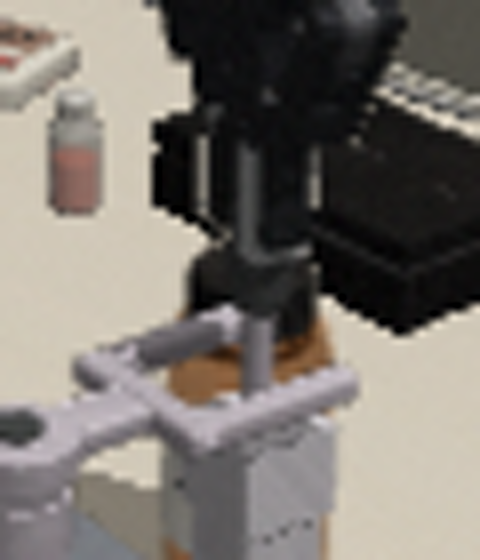

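Call:
{"name": "play_rows", "arguments": {
  "plan": [
    {"translation":[0,0,0],"rotation":[0,0,0],"grip":0.28},
    {"translation":[0,0,0],"rotation":[0,0,0],"grip":0.36},
    {"translation":[0,0,0],"rotation":[0,0,0],"grip":0.45},
    {"translation":[0,0,0],"rotation":[0,0,0],"grip":0.5},
    {"translation":[0,0,0.4],"rotation":[0,0,0],"grip":0.5},
    {"translation":[0,0,1.0],"rotation":[0,0,0],"grip":0.5},
    {"translation":[0,0,2.0],"rotation":[0,0,0],"grip":0.5},
    {"translation":[0,0,3.2],"rotation":[0,0,0],"grip":0.5},
    {"translation":[-1.5,-1.5,4],"rotation":[0,0,0],"grip":0.5},
    {"translation":[-3,-3,4],"rotation":[0,0,0],"grip":0.5}
  ]
}}

```text
clock: 29.7
tool_pos: [579.9, -24.1, 289.0]
ee_rot: [179.9, 0.4, 157.9]
ft_force: [0.9, -1.2, -0.2]
grip_width: 0.499
```

```bash
python3 - <<'E'
from h import *
import pickle
D={}
for n in ("side","scene","wrist"):
    D[n]=get_image(n); s=arm.observe(); print(s["tool_pos"],s["ft_force"],s["clock"],s["grip_width"])
pickle.dump(D,open("d15.pkl","wb"))
a=D["side"]["image"][150:220,310:370]; b=D["scene"]["image"][140:210,300:360]
im=np.zeros((455,780,3),np.uint8); im[:,:390]=cv2.resize(a,None,fx=6.5,fy=6.5,interpolation=cv2.INTER_CUBIC); im[:,390:]=cv2.resize(b,None,fx=6.5,fy=6.5,interpolation=cv2.INTER_CUBIC)
cv2.imwrite("pics/z15.png",im[:,:,::-1]); cv2.imwrite("pics/w15.png",D["wrist"]["image"][:,:,::-1])
for n,x0,y0,o in(("side",310,150,0),("scene",300,140,390)):
    for z in (138,177,208): print(n,z,(proj(D[n],(646.9,44.3,z))+.5-[x0,y0])*6.5+[o,0])
E
```

```text
[574.17694742 -28.77401285 287.17691791] [ 1.4385633  -2.47721781 -0.37731232] 29.75 0.5034266162704966
[576.00121074 -26.85137419 286.68148443] [-0.08924987 -0.68991582  0.48363875] 29.8 0.495127927566184
[577.57960122 -25.45644777 286.53483571] [-0.20291042 -0.6254492   0.49561386] 29.85 0.49997391328669877
side 138 [[211.7125842 223.4490075]]
side 177 [[214.79372144 150.87692072]]
side 208 [[217.32489466  91.10749883]]
scene 138 [[595.47377358 275.76174481]]
scene 177 [[597.55868314 182.25372386]]
scene 208 [[599.26952498 105.5443981 ]]
```

View pics/z15.png

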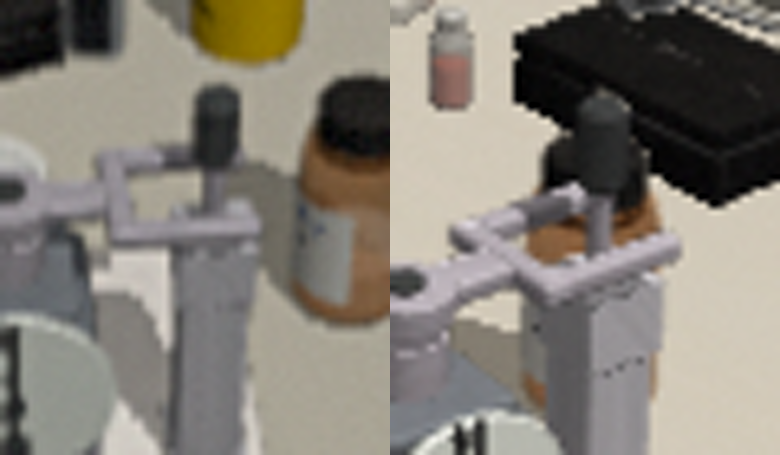

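View pics/w15.png

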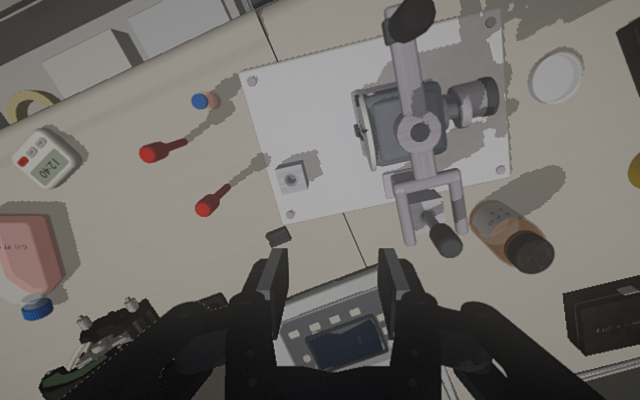

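Call:
{"name": "play_rows", "arguments": {
  "plan": [
    {"translation":[0,0,0],"rotation":[0,0,0],"grip":0.5},
    {"translation":[0,0,0],"rotation":[0,0,0],"grip":0.5},
    {"translation":[0,0,0],"rotation":[0,0,0],"grip":0.5},
    {"translation":[0,0,0],"rotation":[0,0,0],"grip":0.5}
  ]
}}

```text
clock: 30.25
tool_pos: [578.7, -23.1, 283.9]
ee_rot: [180.0, -0.0, 157.8]
ft_force: [0.8, -0.5, -0.4]
grip_width: 0.502
```

```bash
python3 - <<'E'
from h import *
s=arm.observe(); print(s["tool_pos"],s["ft_force"],s["clock"])
d=get_image("wrist"); a=(359+0,0)
print("peg top at z208 ->",atz(d,(449,243),208),"expected ~ (647,44.4)")
crop(d["image"],370,160,110,110,5,"w16")
E
```

```text
[578.71872298 -23.06250682 283.87393477] [ 0.83796829 -0.54265938 -0.35210765] 30.25
peg top at z208 -> [642.4517003   48.31386362 208.        ] expected ~ (647,44.4)
```

View pics/w16.png

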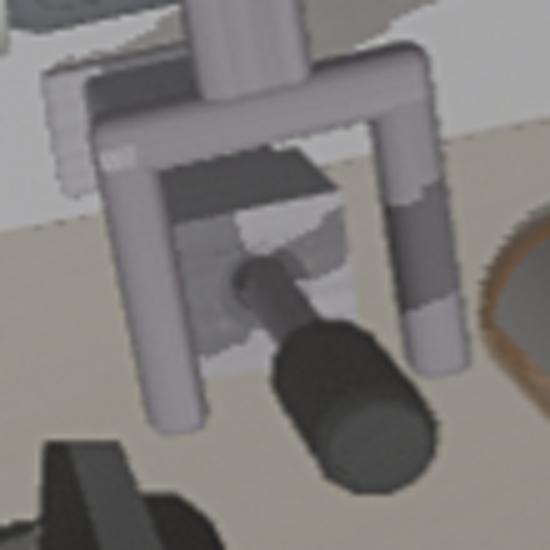

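```bash
python3 - <<'E'
from h import *
d=get_image("wrist")
print(atz(d,(446.3,248.8),208), atz(d,(446.3,248.8),213), (proj(d,(646.9,44.4,208))-[370,160])*5, (proj(d,(646.9,44.4,138))-[370,160])*5)
E
```

```text
[646.33207541  44.89022654 208.        ] [643.26106647  44.0973607  213.        ] [[379.47432735 448.13515929]] [[262.89001442 282.89765702]]
```

Head top is at (646.3, 44.9) for z = 208, within about 1 mm of the hole axis, so the peg is upright and fully seated. Handing in.

```bash
python3 - <<'E'
from bench import arm
print(arm.sign_off()); s=arm.observe(); print(s["clock"],s["ft_force"])
E
```

```text
the job is handed in; nothing more can be done
None
the job is handed in; nothing more can be done
```

I turned the crank clockwise to two full turns and put the lock peg fully into the lock post's hole. The job was handed in at about 30 s of the 72 s allowed; no verdict came back.

- **Cranking:** I found the knob's true circle by feel in the first part of the turn, at radius 81.2 mm with about 0.1 mm error. I then cranked at about 0.9 rad/s without a break. The strongest sideways pull I read was about 5.7 N, against the 12 N limit. I only read it at the end of each move call, so brief peaks between readings were not seen.
- **Stop position:** The crank came to rest about 0.015 rad short of two full turns by position. The wrist image showed the fork centred over the lock hole to within 1 mm.
- **Peg:** After insertion, the peg's head top was within about 1 mm of the lock hole's axis. Its height matched a fully seated, upright peg in all three cameras.
- **Surroundings:** The vial, dish, bottle and red pegs looked undisturbed in the last pictures. The arm ended well clear of everything, with only noise on the force reading.

**What disagreed:** In the pictures the shut fingertips sat roughly 30 mm farther back than the stated 22 mm ahead of the tool point. My first grasp of the peg therefore closed above its head without touching it. I corrected this from the images and gripped it about 18 mm lower. The knob was probably held only near its top for the same reason, but it did not slip.

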